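# Hang the drilling template on the sloped desk's left-hand stud

### The job

Get the blue drilling template mounted on the little sloped desk. First loosen the desk's black stud knob: it has a left-hand thread, so turn it clockwise, as far as its stop or nearly. Then press the round end of the template's keyhole over the knob until the plate lies flat on the slope, slide the template straight down the slope until it is fully home under the knob, leave it there straight with the desk, and do not disturb the glue bottle, wooden gear or screwdriver.

Things in the scene. Friction and masses are not known exactly. Their poses are not given: they have to be found in the camera images.
- stud_foot (a point): Point on the sloped desk's surface on the stud's axis. Desk: fixed plywood board 280 (along slope) x 200 mm, 18 thick, tilted 25 degrees, low edge towards the robot, its middle 92 mm above the bench. Axes: x straight up the slope (away from the robot), y across to the left, z square out of the board. Stud on the centre line; the board reaches 80 mm up-slope and 200 mm down-slope of it.
- stud_grip (a point): Middle of the stud knob's head: black, knurled, round, 26 mm diameter, 18 mm tall, top rim bevelled 3 mm, on a 10 mm steel shank. z is the stud's axis, out of the desk; x, y turn with the knob. The head's underside, 9 mm below this point, is 3.5 mm off the board when tight (too low for the template), 11 mm when fully loose.
- stud (a joint): Turn of the stud knob in rad, left-hand thread: 0 is tight, it grows as the knob is turned clockwise seen from outside (looking onto the desk) and stops at 2.6. The knob rises 2.9 mm off the desk per rad. It starts between 0 and 0.5, is stiff to about 0.06 N m and stays where it is left. Nearly at the stop means beyond 2.0.
- tpl_grip (a point): Centre of the wooden grip bar on the template: 60 (x) x 22 (y) x 30 mm tall, standing on the plate. Template: loose blue plate 180 (x) x 110 x 6 mm, 0.2 to 0.4 kg, six brass bushes, lying bar up on the bench beside the desk (this point then 21 mm up). Axes: x from bar to keyhole end, y left, z up out of the plate. The plate's ends are 55 mm behind and 125 mm ahead (+x) of this point.
- tpl_big (a point): Centre of the round (large) end of the keyhole, at the underside of the plate, 65 mm along +x from tpl_grip and 21 mm below it; same axes. The opening goes right through and is an octagon 32 mm across flats. From it a slot 15 mm wide runs along +x.
- tpl_home (a point): Point at the plate's underside where the stud's axis lies when the template is fully home, the shank against the slot's closed end: 30 mm along +x from tpl_big (95 mm from tpl_grip), mid-slot; same axes. When home it coincides with stud_foot and the x and z axes of the two agree.
- glue_mid (a point): Bystander: middle of a white glue bottle, 56 mm diameter, 150 mm tall, standing on the bench.
- gear_mid (a point): Bystander: middle of a pale wooden gear, about 86 mm across, 16 mm thick, lying flat on the bench.
- driver: Bystander: screwdriver with a red handle, 220 mm long, lying on the bench beyond the work; origin at the underside of its middle, x along it.

How it is judged:
By the outcome, as a careful person would: the job done as asked, in the order asked, and still so for the second after the job is handed in, with the robot touching nothing.
It also fails if it takes over 72 s, if anything falls off the work surface, if the arm or the gripper's body presses on something with over 40 N, if the wrist force passes 120 N, or if a joint passes its speed limit or range.

### The arm

A 7-joint arm with a two-finger parallel gripper is mounted at the origin on the work surface. World frame = base frame: x ahead of the robot, y to its left, z up, the work surface at z = 0. Lengths are in mm, angles in rad, forces in N, time in s.
With the tool pointing down it reaches from about 400 to 875 mm from the base axis. Payload 4.4 kg.
Tool frame: the origin (TCP) lies between the finger pads; the fingertips stand ctrl.finger_overhang ahead of it and the grasp point (between the pads) lies 11 mm behind it (ctrl.finger_overhang is the distance from the TCP to the fingertips, in mm); z points along the fingers, y is the direction in which the jaws open and shut (so a half turn about z gives the same grasp; the last joint's range is limited). The gripper opens to 85 mm and grips with 20 to 120 N. Pads are 22 mm wide; open, the fingers measure 114 mm over their backs; the gripper's body (76 mm by 85 mm) begins 54 mm behind the grasp point. The pads swing forward as they close: fully open they stand 13 mm farther back than shut.
Start: joints at [-1.241, 0.628, 0.038, 1.517, -0.027, 0.996, -0.02], TCP at [250.583, 599.771, 239.313] pointing down, gripper open.
Joint ranges: [-3.06, 3.06], [-0.37, 2.12], [-1.25, 1.32], [0.18, 2.47], [-1.1, 4.24], [0.23, 1.98], [-2.94, 2.94]. Speed limits (rad/s): [2.57, 2.57, 3.14, 3.14, 3.14, 3.14, 3.14].

### API

Orientations are given as [roll, pitch, yaw] about the fixed x, y, z axes, in that order (R = Rz(yaw) Ry(pitch) Rx(roll)).
In Python, from cell import ctrl gives the robot as it stands. The module is installed in compiled form; this text tells all that it offers.
- The arm moves only by the tool step_arm, never from a script. Its argument "deltas" is a list that holds one entry, the list of rows, each a list of 7 numbers: the opening, from 0 (shut) to 1 (fully open), then the shift along the world's x, y, z in mm, then the turn, a rotation vector about the world's x, y, z in rad. In form: [[[grip, tx, ty, tz, rx, ry, rz], ...]]. A call has 1 to 10 rows; each row shifts and turns the commanded pose from where the row before left it; what a row does not reach is not made up. A row lasts 1/12 s, in which the tool goes at most 41.7 mm and 7.16 degrees, less where a joint would pass 70% of its speed; a pose out of reach is approached as far as the arm can. A call is refused whole if a number of a shift passes 41.7 or a number of a turn 0.125, either way. A call with a gripper value outside its range is refused whole. The fingers move at their own pace and stop on an object; the grip force is fixed at half the most. Time passes only in rows, so rows that do not move let the fingers close. It gives the time, the measured TCP pose, the force and the opening at its end, in the units of the state.
- ctrl.read_state(): the state, without advancing time (a new reading comes with each control period).
- ctrl.get_image(name): name is "scene" or "top"; returns (picture, depth): 400x640x3 uint8, red, green, blue; 400x640 float32, mm along the optical axis (not along the pixel's ray), 0 where there is no reading.
- ctrl.camera_info(name): a dict with "intrinsics" (3x3 intrinsics, pixels), "distortion" ([k1, k2, p1, p2, k3] as OpenCV has them; the pictures are not rectified), "rvec" (rotation vector, rad) and "tvec" (3), from world to camera coordinates, as OpenCV has them. Camera axes: x right, y down, z forward; pixel columns grow to the right and rows downward; lengths in mm; the calibration is good to about 2 mm. A picture is of the moment at which its call begins. camera_info takes no time and is no camera call.
- ctrl.finish_job(): hands the job in, once; it reports no verdict.
The state is a dict: "clock": time; "qpos": joint angles; "qd": joint speeds; "tau": joint torques, N m; "eef_pos": TCP position; "tool_rot": TCP orientation; "force": force on the tool from outside, world axes, zero at the start; "torque": the same for the moment, N m; "width": finger opening in mm.
Only numpy, scipy, OpenCV 4.12 (cv2) and the standard library are available. Lean on these libraries where they do the work, as an engineer would, in place of code of your own. Each camera call takes 0.05 s, during which the arm holds its last target.

## Working session

There is one attempt and no reset: what is moved stays moved. The work goes in short steps, Python scripts to look and compute and a tool call to move; the robot and the scene stay as the last step left them, time stands still between calls to the robot, and variables do not carry over. Pictures are saved under pics/ and viewed, and the job is handed in when it is done.

Besides the shell and the picture viewer there is one more tool, called after "Call:" as a command line: name --argument value ..., lists and objects as JSON in quotes. step_arm: Moves the arm, as the interface text tells. Its arguments: {"type":"object","properties":{"deltas":{"type":"array"}},"required":["deltas"]}

```bash
mkdir -p pics; ls; python3 - <<'E'
from cell import ctrl
import cv2,numpy as np
print(ctrl.read_state(), ctrl.finger_overhang)
for n in ("scene","top"):
    p,d=ctrl.get_image(n); i=ctrl.camera_info(n)
    print(n,i); cv2.imwrite(f"pics/{n}0.png",p[:,:,::-1]); np.savez(f"pics/{n}0.npz",p=p,d=d)
    R=cv2.Rodrigues(np.array(i['rvec'],float))[0]; print(R, -R.T@np.array(i['tvec']).ravel())
E
```

```text
pics
{'clock': 0.0, 'qpos': array([-1.24079806,  0.62934335,  0.03845387,  1.51837751, -0.02701944,
        0.99628924, -0.01998659]), 'qd': array([-4.34342021e-05,  1.90395711e-03,  2.22206131e-04,  7.67323061e-04,
        2.84804250e-04, -5.27930852e-04, -7.34838139e-04]), 'tau': array([ 3.24473349e-04, -5.63392246e+01,  1.22679893e+00, -1.93437624e+01,
        1.12134629e-02,  1.06359611e-02,  1.01430152e-05]), 'eef_pos': array([250.3427596 , 599.19388551, 238.38804033]), 'tool_rot': array([-3.13969350e+00,  1.57965354e-05,  2.74578738e+00]), 'force': array([0.59122114, 0.16088287, 0.39487224]), 'torque': array([ 0.00883134, -0.05528077,  0.04474899]), 'width': 85.17586989610436} 8.0
scene {'intrinsics': array([[382.93234468,   0.        , 319.24411735],
       [  0.        , 382.93234468, 198.61653805],
       [  0.        ,   0.        ,   1.        ]]), 'distortion': array([-0.03330796,  0.        ,  0.        ,  0.        ,  0.        ]), 'rvec': array([ 1.57931624,  1.69188981, -0.89986911]), 'tvec': array([  41.51318871, -249.09304074, 1775.43163697])}
[[-0.0665735   0.99777321  0.00407334]
 [ 0.55436027  0.04038178 -0.83129658]
 [-0.82960995 -0.05308423 -0.55581418]] [1613.76670877   62.88549289  779.57078562]
top {'intrinsics': array([[469.76701472,   0.        , 316.66149753],
       [  0.        , 469.76701472, 206.54481262],
       [  0.        ,   0.        ,   1.        ]]), 'distortion': array([0.04667942, 0.        , 0.        , 0.        , 0.        ]), 'rvec': array([ 2.14496725, -2.09517061,  0.20657885]), 'tvec': array([-6.27809518e-01,  6.33127848e+02,  1.32713198e+03])}
[[ 0.02318383 -0.9997264   0.00310456]
 [-0.98108219 -0.02334826 -0.19217856]
 [ 0.19219846  0.0014096  -0.98135506]] [ 366.09228035   12.28406684 1424.06323556]
```

View pics/scene0.png

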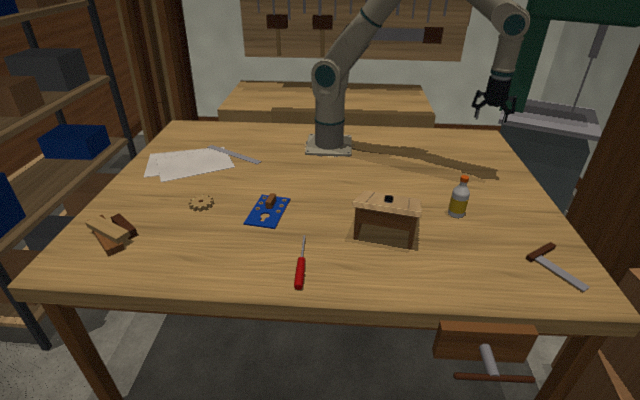

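View pics/top0.png

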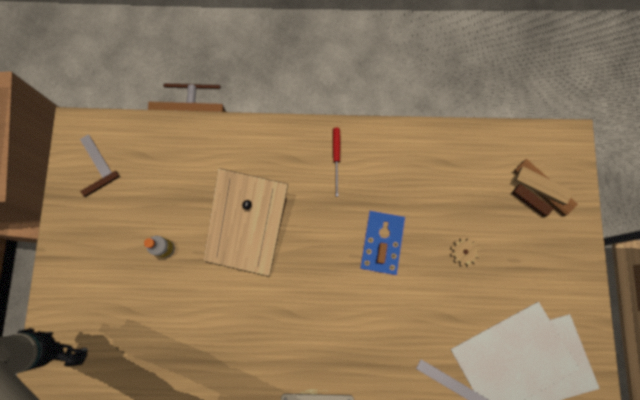

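```bash
cat > h.py <<'E'
import numpy as np, cv2
from cell import ctrl
def cam(n):
    i=ctrl.camera_info(n); R=cv2.Rodrigues(np.array(i['rvec'],float))[0]; t=np.array(i['tvec'],float).ravel()
    return np.array(i['intrinsics'],float),np.array(i['distortion'],float),R,t
def rays(n,uv):
    K,D,R,t=cam(n); u=cv2.undistortPoints(np.array(uv,float).reshape(-1,1,2),K,D).reshape(-1,2)
    d=np.c_[u,np.ones(len(u))]@R; return -R.T@t,d
def onplane(n,uv,p0,nn):
    c,d=rays(n,uv); s=((np.array(p0)-c)@nn)/(d@nn); return c+d*s[:,None]
def pts(n,uv,dep):
    c,d=rays(n,uv); return c+d*np.array(dep)[:,None]
def proj(n,P):
    K,D,R,t=cam(n); return cv2.projectPoints(np.array(P,float).reshape(-1,1,3),cv2.Rodrigues(R)[0],t,K,D)[0].reshape(-1,2)
Z=np.array([0,0,1.])
def snap(tag,names=("scene","top")):
    o={}
    for n in names:
        p,d=ctrl.get_image(n); cv2.imwrite(f"pics/{n}{tag}.png",p[:,:,::-1]); np.savez(f"pics/{n}{tag}.npz",p=p,d=d); o[n]=(p,d)
    return o
def load(n,tag):
    z=np.load(f"pics/{n}{tag}.npz"); return z['p'],z['d']
E
python3 - <<'E'
from h import *
for n in ("top","scene"):
    p,d=load(n,'0'); hsv=cv2.cvtColor(p,cv2.COLOR_RGB2HSV)
    blue=cv2.inRange(hsv,(100,120,60),(130,255,255))
    if n=="scene": blue[:, :220]=0; blue[:180]=0
    else: blue[300:]=0
    cs=cv2.findContours(blue,cv2.RETR_EXTERNAL,cv2.CHAIN_APPROX_NONE)[0]
    c=max(cs,key=cv2.contourArea); P=onplane(n,c.reshape(-1,2),[0,0,6],Z)
    r=cv2.minAreaRect(P[:,:2].astype(np.float32)); print(n,'tpl',r, cv2.boxPoints(r).round(1).tolist())
    # bar: brown
    x,y,w,h=cv2.boundingRect(c)
    hull=np.zeros_like(blue); cv2.fillConvexPoly(hull,cv2.convexHull(c),255)
    bar=cv2.inRange(hsv,(0,80,30),(20,255,140))&hull
    ys,xs=np.nonzero(bar); print('bar px',len(xs),xs.mean(),ys.mean(),onplane(n,[[xs.mean(),ys.mean()]],[0,0,36],Z))
    # knob
    k=(cv2.inRange(p,(0,0,0),(45,45,45)))
    if n=="top": k[:185]=0;k[225:]=0;k[:,:230]=0;k[:,265:]=0
    else: k[:190]=0;k[206:]=0;k[:,:375]=0;k[:,400:]=0
    ys,xs=np.nonzero(k); print('knob',len(xs),xs.min(),xs.max(),ys.min(),ys.max(),xs.mean(),ys.mean(), np.median(d[k>0]))
# desk plane from top depth
p,d=load("top",'0')
poly=np.array([[222,175],[284,188],[266,270],[209,260]])
m=np.zeros(d.shape,np.uint8); cv2.fillConvexPoly(m,poly,1); cv2.circle(m,(247,205),12,0,-1)
ys,xs=np.nonzero(m&(d>0)); P=pts("top",np.c_[xs,ys],d[ys,xs])
for _ in range(4):
    c=P.mean(0); u,s,v=np.linalg.svd(P-c,full_matrices=False); nn=v[2]*np.sign(v[2][2]); r=(P-c)@nn; P=P[abs(r)<2.5*r.std()+.1]
print('plane',c,nn,r.std(),'tilt',np.degrees(np.arccos(nn[2])),'down az',np.arctan2(nn[1],nn[0]))
for n in("top","scene"):
  p,d=load(n,'0'); 
  c=(247,205) if n=="top" else (388,200)
  s=40
  cv2.imwrite(f"pics/{n}_crop0.png",cv2.resize(p[c[1]-60:c[1]+80,c[0]-60:c[0]+60,::-1] ,None,fx=4,fy=4,interpolation=cv2.INTER_NEAREST))
E
```

```text
top tpl ((538.8932495117188, -187.40663146972656), (103.73904418945312, 174.5131378173828), 80.66084289550781) [[444.3999938964844, -224.39999389648438], [616.5999755859375, -252.6999969482422], [633.4000244140625, -150.39999389648438], [461.20001220703125, -122.0999984741211]]
bar px 159 381.60377358490564 252.91194968553458 [[ 503.10353854 -180.56001986   36.        ]]
knob 30 243 250 202 208 247.03333333333333 205.36666666666667 1312.8469
scene tpl ((544.511474609375, -185.57818603515625), (108.18468475341797, 180.60198974609375), 80.59133911132812) [[446.6000061035156, -224.1999969482422], [624.7999877929688, -253.6999969482422], [642.4000244140625, -147.0], [464.29998779296875, -117.5]]
bar px 136 269.61764705882354 202.8308823529412 [[ 542.29068708 -176.45233908   36.        ]]
knob 44 385 392 196 201 388.34090909090907 198.4090909090909 1166.7112
plane [569.85749314 218.11752372  90.90506591] [-0.41219006  0.08704881  0.90692991] 2.457757144919552 tilt 24.915523254312685 down az 2.933464728195304
```

```bash
python3 - <<'E'
import cv2
a=cv2.imread('pics/top_crop0.png');b=cv2.imread('pics/scene_crop0.png')
import numpy as np
cv2.imwrite('pics/crops0.png',cv2.resize(np.hstack([a,b]),(800,467)))
E
```

```text
(no output)
```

View pics/crops0.png

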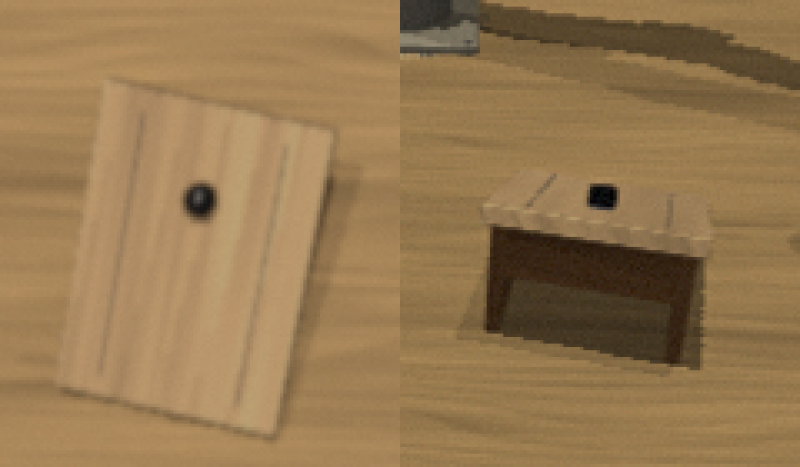

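```bash
python3 - <<'E'
from h import *
p,d=load("top",'0'); K,D,R,t=cam("top")
H,W=d.shape; ys,xs=np.mgrid[0:H,0:W]; P=pts("top",np.c_[xs.ravel(),ys.ravel()],d.ravel()).reshape(H,W,3)
z=P[...,2].copy(); z[d<=0]=0
print('bench z',np.median(z[300:330,300:400]), 'glue',np.median(P[245:252,158:165].reshape(-1,3),0),'gear z',np.median(z[248:256,456:470]))
m=((z>16)&(z<200)).astype(np.uint8); m[:,:190]=0; m[:,300:]=0; m[:150]=0; m[300:]=0
m=cv2.morphologyEx(m,cv2.MORPH_OPEN,np.ones((3,3)))
ni,lab,st,_=cv2.connectedComponentsWithStats(m); k=1+np.argmax(st[1:,4]); m=(lab==k).astype(np.uint8)
mm=cv2.erode(m,np.ones((7,7))); cv2.circle(mm,(247,205),12,0,-1)
Q=P[mm>0]
for _ in range(3):
    c=Q.mean(0); u,s,v=np.linalg.svd(Q-c,full_matrices=False); nn=v[2]*np.sign(v[2][2]); r=(Q-c)@nn; Q=Q[abs(r)<2.5*r.std()]
print(c,nn,np.degrees(np.arccos(nn[2])),len(Q),np.arctan2(nn[1],nn[0])-np.pi)
# colour mask alternative not used; edges from contour
cn=max(cv2.findContours(m,cv2.RETR_EXTERNAL,cv2.CHAIN_APPROX_NONE)[0],key=cv2.contourArea).reshape(-1,2)
for it in range(2):
    S=onplane("top",cn,c,nn)
    up=np.array([0,0,1.])-nn*nn[2]; up/=np.linalg.norm(up); lf=np.cross(nn,up)
    uv=np.c_[(S-c)@up,(S-c)@lf]
    r=cv2.minAreaRect(uv.astype(np.float32)); 
bx=cv2.boxPoints(r); print(r); ctr=c+up*r[0][0]+lf*r[0][1]; print('centre',ctr)
np.save('pics/m0.npy',m)
bp=proj("top",[c+up*a+lf*b for a,b in bx]); v=cv2.resize(p[:,:,::-1],None,fx=1,fy=1).copy()
cr=v[150:300,180:320].copy(); cr=cv2.resize(cr,None,fx=4,fy=4); 
cv2.polylines(cr,[((bp-[180,150]+.5)*4).astype(int)],True,(0,255,0),1); cv2.imwrite('pics/desk0.png',cr)
E
```

```text
bench z 0.5874781951254135 glue [496.56898842 448.43535801 100.08480061] gear z 16.758574569979714
[568.22040158 217.75154561  90.22089436] [-0.41249568  0.08724845  0.90677176] 24.937023450121533 3932 -0.20844142849527536
((6.9758758544921875, 2.5069808959960938), (281.853515625, 203.29360961914062), 0.140084907412529)
centre [574.92779329 218.89528699  93.16207598]
```

View pics/desk0.png

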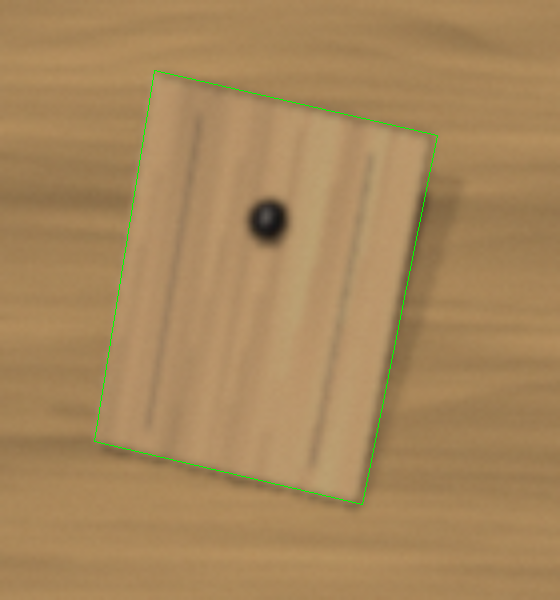

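```bash
python3 - <<'E'
from h import *
a=np.radians(25); ps=-0.207
up=np.array([np.cos(a)*np.cos(ps),np.cos(a)*np.sin(ps),np.sin(a)]); n=np.array([-np.sin(a)*np.cos(ps),-np.sin(a)*np.sin(ps),np.cos(a)]); lf=np.cross(n,up)
C=np.array([574.9,218.9,92.0]); foot=C+60*up
print('up',up,'n',n,'lf',lf,'foot',foot)
for nme in("top","scene"):
    p,d=load(nme,'0')
    g=p.astype(int).sum(2); k=(g<130).astype(np.uint8)
    q=proj(nme,[foot+n*12.5])[0]
    x,y=q.astype(int); msk=np.zeros_like(k); msk[y-12:y+13,x-12:x+13]=1; k&=msk
    # centroid with soft weights
    ys,xs=np.nonzero(k); print(nme,'pred',q,'foot+3.5..21.5',proj(nme,[foot+n*3.5,foot+n*21.5]).round(1).tolist(),'mask',len(xs),xs.mean(),ys.mean(),(xs.min(),xs.max(),ys.min(),ys.max()))
c1,d1=rays("top",[[247.0,205.2]]); c2,d2=rays("scene",[[388.3,198.6]])
A=np.c_[d1[0],-d2[0]]; s=np.linalg.lstsq(A,c2-c1,rcond=None)[0]; P1=c1+s[0]*d1[0];P2=c2+s[1]*d2[0]
M=(P1+P2)/2; print('tri',P1,P2); v=M-foot; print('knob mid rel foot up/left/n',v@up,v@lf,v@n)
# extents of synthetic cylinder for comparison
th=np.linspace(0,2*np.pi,60)
for h0 in (3.5,5,):
  cyl=[foot+n*h+13*(np.cos(t)*up+np.sin(t)*lf) for h in (h0,h0+15) for t in th]+[foot+n*(h0+18)+10*(np.cos(t)*up+np.sin(t)*lf) for t in th]
  for nme in("top","scene"):
    q=proj(nme,cyl); hull=cv2.convexHull((q*16).astype(np.int32)); mo=cv2.moments(hull); print(h0,nme,q.min(0),q.max(0),mo['m10']/mo['m00']/16,mo['m01']/mo['m00']/16)
E
```

```text
up [ 0.88695983 -0.18626879  0.42261826] n [-0.41359616  0.08685856  0.90630779] lf [0.20552487 0.97865189 0.        ] foot [628.11758985 207.72387241 117.3570957 ]
top pred [247.40375217 203.82453477] foot+3.5..21.5 [[248.2, 203.1], [246.6, 204.5]] mask 33 247.06060606060606 205.21212121212122 (np.int64(243), np.int64(250), np.int64(201), np.int64(208))
scene pred [387.19747052 197.86850095] foot+3.5..21.5 [[386.8, 200.7], [387.6, 195.0]] mask 45 388.4222222222222 198.44444444444446 (np.int64(385), np.int64(392), np.int64(196), np.int64(201))
tri [619.92941606 210.47457908 123.84970075] [620.03700464 212.88306273 124.23782821]
knob mid rel foot up/left/n -5.125643014817406 2.1987005165874134 9.768049269564683
3.5 top [242.32469184 198.61970605] [252.6881147  208.82189476] 247.47727534492375 203.69122303452065
3.5 scene [382.53932917 194.36465894] [391.73294931 201.6158062 ] 387.14695096211346 197.98930081143513
5 top [242.19197988 198.73318856] [252.56811278 208.9474162 ] 247.34893779782783 203.80880108931404
5 scene [382.60989752 193.88840273] [391.80576283 201.13497047] 387.2236567023544 197.52396116744993
```

```bash
python3 - <<'E'
from h import *
a=np.radians(25); ps=-0.207
up=np.array([np.cos(a)*np.cos(ps),np.cos(a)*np.sin(ps),np.sin(a)]); n=np.array([-np.sin(a)*np.cos(ps),-np.sin(a)*np.sin(ps),np.cos(a)]); lf=np.cross(n,up)
foot=np.array([574.9,218.9,92.0])+58*up+1.5*lf; print(foot)
th=np.linspace(0,2*np.pi,60); out=[]
for nme,(x,y) in(("top",(247,204)),("scene",(388,198))):
    p,d=load(nme,'0'); w=14
    cr=cv2.resize(p[y-w:y+w+1,x-w:x+w+1,::-1],None,fx=13,fy=13,interpolation=cv2.INTER_NEAREST)
    for h,r in((4,13),(19,13),(22,10)):
        q=proj(nme,[foot+n*h+r*(np.cos(t)*up+np.sin(t)*lf) for t in th]); cv2.polylines(cr,[((q-[x-w,y-w]+.5)*13).astype(int)],True,(0,255,0),1)
    out.append(cr)
    print(p[y-7:y+8,x-7:x+8].sum(2)//3)
cv2.imwrite('pics/knob0.png',np.hstack(out))
E
```

```text
[626.6519575  209.56438783 116.51185918]
[[139 139 140 135 136 139 143 146 148 146 147 146 139 141 145]
 [138 140 136 137 136 137 138 138 140 144 145 144 138 141 146]
 [137 140 136 130 126 121 114 111 115 126 136 138 139 144 147]
 [139 140 133 120 100  85  77  70  75  90 111 126 136 144 149]
 [139 134 122  97  70  53  51  46  39  52  75 106 131 143 149]
 [139 128 101  68  45  54  67  57  37  31  47  85 123 143 149]
 [137 121  87  50  38  63  82  67  42  27  31  77 119 142 151]
 [133 113  76  41  38  69  86  67  35  21  29  71 114 140 148]
 [133 111  73  37  38  62  69  52  29  20  31  69 115 142 150]
 [136 118  80  44  29  43  43  31  22  22  40  74 117 141 150]
 [139 121  90  50  35  28  27  23  21  30  54  91 125 142 152]
 [139 127 107  77  49  37  30  24  29  49  77 108 133 145 150]
 [138 131 121 100  80  61  51  47  54  71  95 119 141 149 150]
 [139 135 134 124 106  89  81  77  77  90 110 133 148 150 153]
 [137 137 137 135 121 112 108 104 105 110 125 139 146 150 150]]
[[120 121 122 124 122 124 124 124 124 122 124 126 119 120 119]
 [125 124 122 125 127 121 121 120 122 121 120 121 122 124 124]
 [124 125 125 124 131 128 132 130 130 133 131 129 127 128 126]
 [127 130 130 130 127 130 134 133 128 130 128 125 126 119 124]
 [129 131 129 115  76  62  58  61  68  68  82 108 128 123 126]
 [127 129 131 112  34  13  11  13  15  25  27  59  99 126 124]
 [128 132 123  88  17  13   3  12  16  16   3  28  82 123 122]
 [132 132 122  85  19   3   5  14   3   8   1  23  86 127 124]
 [132 132 120  60  16  10  17  11  19  13   0  20  87 127 122]
 [130 128 118  60   6   7  11   9   4  17  16  43  94 127 122]
 [131 130 119  81  45  40  30  20  11   3  12  57 105 123 121]
 [128 130 126 121 103  96  75  64  60  56  60  88 121 122 126]
 [128 129 127 126 125 128 127 125 123 111 113 119 123 118 118]
 [129 128 125 127 126 128 125 128 123 126 119 122 120 118 118]
 [140 127 123 122 126 128 128 126 123 125 117 118 119 121 123]]
```

View pics/knob0.png

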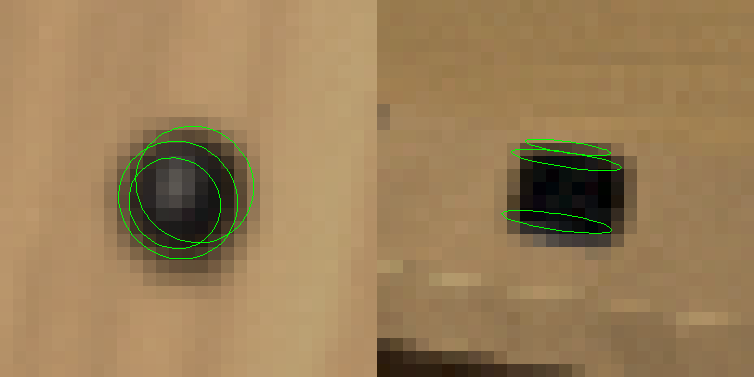

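```bash
cat >> h.py <<'E'
from scipy.spatial.transform import Rotation as Ro
PS=-0.207; A25=np.radians(25)
UP=np.array([np.cos(A25)*np.cos(PS),np.cos(A25)*np.sin(PS),np.sin(A25)]); N=np.array([-np.sin(A25)*np.cos(PS),-np.sin(A25)*np.sin(PS),np.cos(A25)]); LF=np.cross(N,UP)
FOOT=np.array([626.,210.5,116.5])
def deskrot(phi):
    x=np.cos(phi)*UP+np.sin(phi)*LF; z=-N; return Ro.from_matrix(np.c_[x,np.cross(z,x),z])
def to(pos,rot,s=None):
    s=s or ctrl.read_state(); cr=Ro.from_euler('xyz',s['tool_rot']); v=(rot*cr.inv()).as_rotvec(); dp=np.array(pos)-s['eef_pos']
    print('shift',dp.round(1),'rotvec',v.round(4),'|',np.linalg.norm(dp).round(1),np.linalg.norm(v).round(3)); return dp,v
def st():
    s=ctrl.read_state(); r=s['eef_pos']-FOOT
    print('t',round(s['clock'],2),'pos',s['eef_pos'].round(1),'rpy',s['tool_rot'].round(3),'F',s['force'].round(1),'T',s['torque'].round(2),'w',round(s['width'],1)); print('desk up/left/n',(r@UP).round(1),(r@LF).round(1),(r@N).round(1),'q',s['qpos'].round(2)); return s
E
python3 - <<'E'
from h import *
st(); to(FOOT+100*N,deskrot(3.4))
E
```

```text
t 0.1 pos [250.4 599.2 238.5] rpy [-3.14   0.     2.746] F [0.3 0.4 0.6] T [0.03 0.01 0.01] w 85.4
desk up/left/n -354.0 303.2 299.7 q [-1.24  0.63  0.04  1.52 -0.03  1.   -0.02]
shift [ 334.3 -380.1  -31.3] rotvec [-0.1819 -0.4     0.4404] | 507.1 0.622
```

Call:
step_arm --deltas '[[[1, 22, -25, 5, -0.012, -0.027, 0.029], [1, 22, -25, 5, -0.012, -0.027, 0.029], [1, 22, -25, 5, -0.012, -0.027, 0.029], [1, 22, -25, 5, -0.012, -0.027, 0.029], [1, 22, -25, 5, -0.012, -0.027, 0.029], [1, 22, -25, 0, -0.012, -0.027, 0.029], [1, 22, -25, 0, -0.012, -0.027, 0.029], [1, 22, -25, 0, -0.012, -0.027, 0.029], [1, 22, -25, 0, -0.012, -0.027, 0.029], [1, 22, -25, 0, -0.012, -0.027, 0.029]]]'

```text
clock: 0.93
eef_pos: [471.2, 348.4, 264.1]
tool_rot: [-3.09, 0.291, 3.047]
force: [-0.2, 0.7, 0.1]
width: 85.5
```

```bash
python3 - <<'E'
from h import *
st(); to(FOOT+100*N,deskrot(3.4))
E
```

```text
t 0.93 pos [471.2 348.4 264.1] rpy [-3.09   0.291  3.047] F [-0.2  0.7  0.1] T [0.07 0.27 0.02] w 85.5
desk up/left/n -100.6 103.2 209.8 q [-0.94  0.45  0.14  1.84  0.3   0.74  0.45]
shift [ 113.4 -129.2  -57. ] rotvec [-0.0638 -0.1294  0.1474] | 181.1 0.206
```

Call:
step_arm --deltas '[[[1, 23, -26, -7, -0.013, -0.026, 0.03], [1, 23, -26, -10, -0.013, -0.026, 0.03], [1, 23, -26, -12, -0.013, -0.026, 0.03], [1, 23, -26, -14, -0.013, -0.026, 0.03], [1, 21.4, -25.2, -14, -0.012, -0.025, 0.027], [1, 0, 0, 0, 0, 0, 0], [1, 0, 0, 0, 0, 0, 0]]]'

```text
clock: 1.52
eef_pos: [583.9, 217.6, 205.9]
tool_rot: [-3.021, 0.417, -3.071]
force: [-0.1, 1.0, 0.8]
width: 85.4
```

```bash
python3 - <<'E'
from h import *
st(); to(FOOT+100*N,deskrot(3.4)); print(-N*10)
snap('1')
p=cv2.imread('pics/top1.png')[130:290,170:330]; q=cv2.imread('pics/scene1.png')[100:260,310:470]
cv2.imwrite('pics/both1.png',cv2.resize(np.hstack([p,q]),(800,400)))
E
```

```text
t 1.52 pos [583.9 217.6 205.9] rpy [-3.021  0.417 -3.071] F [-0.1  1.   0.8] T [0.17 0.43 0.04] w 85.4
desk up/left/n -0.9 -1.7 99.1 q [-0.73  0.53  0.24  1.98  0.5   0.36  0.63]
shift [0.8 1.6 1.2] rotvec [ 0.0017 -0.0035  0.0064] | 2.1 0.008
[ 4.13596162 -0.86858565 -9.06307787]
```

View pics/both1.png

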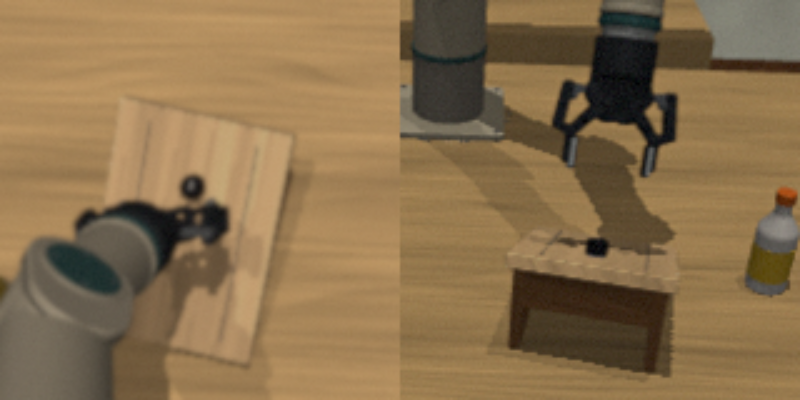

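```bash
python3 - <<'E'
from h import *
s=ctrl.read_state(); Rm=Ro.from_euler('xyz',s['tool_rot']).as_matrix(); T=s['eef_pos']
pts_=[T+Rm@np.array([0,y,z]) for y in(-42.5,42.5) for z in (-5,8)]
print(proj("scene",pts_).round(1).tolist(), proj("scene",[T-5*Rm[:,2]]))
p=cv2.imread('pics/scene1.png'); x0,y0=365,150
c=cv2.resize(p[y0:y0+60,x0:x0+60],None,fx=10,fy=10,interpolation=cv2.INTER_NEAREST)
for q in proj("scene",pts_): cv2.circle(c,tuple(((q-[x0,y0]+.5)*10).astype(int)),3,(0,255,0),-1)
for q in proj("scene",[FOOT,FOOT+4*N,FOOT+22*N]): cv2.circle(c,tuple(((q-[x0,y0]+.5)*10).astype(int)),3,(0,0,255),-1)
cv2.imwrite('pics/tip1.png',c)
E
```

```text
[[379.5, 166.2], [378.9, 170.4], [407.0, 169.5], [406.4, 173.7]] [[393.27409424 167.82067859]]
```

View pics/tip1.png

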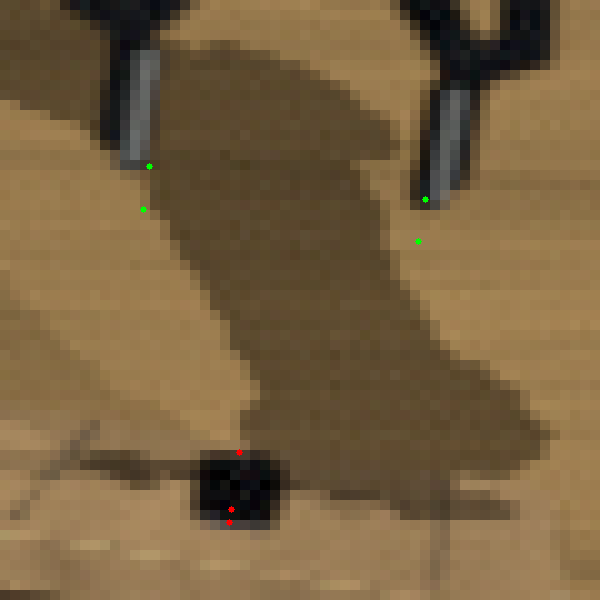

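Call:
step_arm --deltas '[[[1, 7, 0.3, -12, 0, 0, 0.003], [1, 6.2, -1.3, -13.6, 0, 0, 0.003], [1, 6.2, -1.3, -13.6, 0, 0, 0], [1, 6.2, -1.3, -13.6, 0, 0, 0], [1, 5, -1, -11, 0, 0, 0], [1, 0, 0, 0, 0, 0, 0], [1, 0, 0, 0, 0, 0, 0]]]'

```text
clock: 2.2
eef_pos: [614.1, 217.5, 143.5]
tool_rot: [-3.025, 0.419, -3.06]
force: [0.2, 0.0, 0.5]
width: 85.4
```

```bash
python3 - <<'E'
from h import *
st(); to(FOOT+13*N,deskrot(3.4))
snap('2')
p=cv2.imread('pics/top2.png')[170:240,212:282]; q=cv2.imread('pics/scene2.png')[150:220,350:420]
cv2.imwrite('pics/both2.png',cv2.resize(np.hstack([p,q]),(800,400),interpolation=cv2.INTER_NEAREST))
E
```

```text
t 2.2 pos [614.1 217.5 143.5] rpy [-3.025  0.419 -3.06 ] F [0.2 0.  0.5] T [ 0.11  0.49 -0.02] w 85.4
desk up/left/n -0.4 4.4 30.0 q [-0.69  0.66  0.24  1.96  0.61  0.24  0.53]
shift [  6.5  -5.9 -15.2] rotvec [-0.0014 -0.0018 -0.0059] | 17.6 0.006
```

View pics/both2.png

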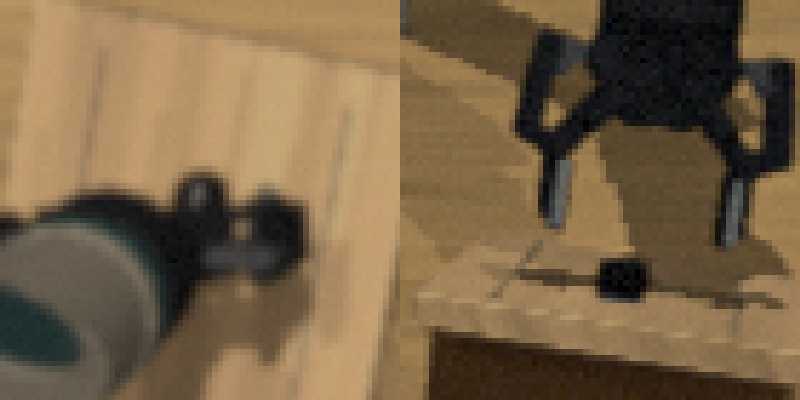

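```bash
cat > kin.py <<'E'
import numpy as np, itertools
from scipy.spatial.transform import Rotation as Ro
from scipy.optimize import least_squares
q0=np.array([-1.24079806,0.62934335,0.03845387,1.51837751,-0.02701944,0.99628924,-0.01998659]); p0=np.array([250.3427596,599.19388551,238.38804033]); r0=np.array([-3.13969350e+00,1.57965354e-05,2.74578738e+00])
E
python3 - <<'E'
from h import *; from kin import *
s=ctrl.read_state(); q1=s['qpos'];p1=s['eef_pos'];r1=s['tool_rot']; print(repr(q1),repr(p1),repr(r1))
data=[(q0,p0,r0),(q1,p1,r1),(np.array([-0.94,0.45,0.14,1.84,0.3,0.74,0.45]),np.array([471.2,348.4,264.1]),np.array([-3.09,.291,3.047])),(np.array([-0.73,0.53,0.24,1.98,0.5,0.36,0.63]),np.array([583.9,217.6,205.9]),np.array([-3.021,.417,-3.071]))]
def fk(q,s,par):
    h,a,b,L,o1,o7,e1,e2=par
    R=Ro.from_euler('z',s[0]*q[0]+o1); p=np.array([0,0,h])
    R=R*Ro.from_euler('y',q[1])*Ro.from_euler('z',s[1]*q[2]); p=p+R.apply([e1,0,a])
    R=R*Ro.from_euler('y',q[3])*Ro.from_euler('z',s[2]*q[4]); p=p+R.apply([e2,0,b])
    R=R*Ro.from_euler('y',q[5])*Ro.from_euler('z',s[3]*q[6]+o7); p=p+R.apply([0,0,L])
    return p,R
for s in itertools.product((-1,1),repeat=4):
  for o1 in (0,np.pi):
    def f(x): 
        o=[]
        for q,p,r in data:
            P,R=fk(q,s,x); o+=list(P-p)+list(300*(R.inv()*Ro.from_euler('xyz',r)).as_rotvec())
        return np.array(o)
    best=None
    for o7 in (-1.57,1.57):
        r=least_squares(f,[300,400,350,250,o1,o7,0,0]); 
        if best is None or r.cost<best.cost: best=r
    if best.cost<2000: print(s,o1,best.cost,best.x.round(3))
E
```

```text
array([-0.68908192,  0.66034919,  0.23935216,  1.96330244,  0.60617511,
        0.24065638,  0.53410252]) array([614.50335556, 217.29892793, 144.44184325]) array([-3.02538882,  0.42069063, -3.06055751])
(-1, -1, -1, -1) 0 41.52392358375644 [ 3.53351e+02  5.57169e+02  3.82371e+02  3.57631e+02 -4.10000e-02
  1.53500e+00  6.63000e-01 -1.97000e+00]
```

```bash
cat >> kin.py <<'E'
PAR=[353.35,557.2,382.4,357.6,-0.041,1.535,0.66,-1.97]
LIM=np.array([[-3.06,3.06],[-0.37,2.12],[-1.25,1.32],[0.18,2.47],[-1.1,4.24],[0.23,1.98],[-2.94,2.94]])
def fk(q,par=PAR,s=(-1,-1,-1,-1)):
    h,a,b,L,o1,o7,e1,e2=par
    R=Ro.from_euler('z',s[0]*q[0]+o1); p=np.array([0,0,h])
    R=R*Ro.from_euler('y',q[1])*Ro.from_euler('z',s[1]*q[2]); p=p+R.apply([e1,0,a])
    R=R*Ro.from_euler('y',q[3])*Ro.from_euler('z',s[2]*q[4]); p=p+R.apply([e2,0,b])
    R=R*Ro.from_euler('y',q[5])*Ro.from_euler('z',s[3]*q[6]+o7); p=p+R.apply([0,0,L])
    return p,R
def err(q,P,R):
    p,r=fk(q); return np.r_[P-p,300*(R*r.inv()).as_rotvec()]
def jac(q):
    p,r=fk(q); J=np.zeros((6,7))
    for i in range(7):
        d=q.copy(); d[i]+=1e-5; pp,rr=fk(d); J[:,i]=np.r_[(pp-p)/1e-5,300*(rr*r.inv()).as_rotvec()/1e-5]
    return J
def ik3(P,R,q3,qi):
    best=None
    for k in range(6):
        x0=np.delete(qi,2)+(0 if k==0 else np.random.default_rng(k).normal(0,.3,6))
        f=lambda x: err(np.r_[x[:2],q3,x[2:]],P,R)
        lo=np.delete(LIM[:,0],2); hi=np.delete(LIM[:,1],2)
        r=least_squares(f,np.clip(x0,lo+1e-3,hi-1e-3),bounds=(lo,hi))
        if best is None or r.cost<best.cost-1e-6: best=r
    x=best.x; return np.r_[x[:2],q3,x[2:]],best.cost
E
python3 - <<'E'
from h import *; from kin import *
s=ctrl.read_state(); q=s['qpos']
# min-norm path sim
qq=q0.copy()
rows=[(22,-25,2.5,-.012,-.027,.029)]*10+[(23,-26,-11,-.013,-.026,.03)]*5+[(6.1,-1,-12.7,0,0,.001)]*5
P,R=fk(qq)
for i,r in enumerate(rows):
    P=P+r[:3]; R=Ro.from_rotvec(r[3:])*R
    for _ in range(5): qq=qq+np.linalg.pinv(jac(qq))@err(qq,P,R)
    if i in(9,14,19): print('sim',qq.round(2))
print('act',q.round(2))
for phi in (3.4,2.1,0.8):
  for q3 in (-1,-.7,-.4,-.1,.24,.5,.8,1.1):
    x,c=ik3(FOOT+13*N,deskrot(phi),q3,q); print(phi,q3,x.round(2),round(c,2))
E
```

```text
sim [-0.94  0.45  0.15  1.85  0.29  0.73  0.45]
sim [-0.73  0.52  0.24  1.99  0.49  0.34  0.64]
sim [-0.71  0.66  0.28  1.97  0.51  0.21  0.63]
act [-0.69  0.66  0.24  1.96  0.61  0.24  0.53]
3.4 -1 [ 0.08  0.92 -1.    1.97  1.56  1.   -0.18] 0.0
3.4 -0.7 [-0.07  0.79 -0.7   1.97  1.47  0.75 -0.16] 0.0
3.4 -0.4 [-0.25  0.71 -0.4   1.97  1.35  0.54 -0.1 ] 0.0
3.4 -0.1 [-0.45  0.68 -0.1   1.97  1.17  0.36  0.03] 0.0
3.4 0.24 [-0.68  0.69  0.24  1.95  0.59  0.23  0.55] 20.76
3.4 0.5 [-0.84  0.73  0.5   1.93 -0.29  0.23  1.39] 53.31
3.4 0.8 [-1.02  0.82  0.8   1.97 -1.1   0.32  2.14] 0.09
3.4 1.1 [-1.16  0.97  1.1   1.88 -1.1   0.61  2.07] 346.79
2.1 -1 [ 0.08  0.92 -1.    1.97  1.56  1.   -1.48] 0.0
2.1 -0.7 [-0.07  0.79 -0.7   1.97  1.47  0.75 -1.46] 0.0
2.1 -0.4 [-0.25  0.71 -0.4   1.97  1.35  0.54 -1.4 ] 0.0
2.1 -0.1 [-0.45  0.68 -0.1   1.97  1.17  0.36 -1.27] 0.0
2.1 0.24 [-0.68  0.69  0.24  1.95  0.59  0.23 -0.75] 20.76
2.1 0.5 [-0.84  0.73  0.5   1.93 -0.29  0.23  0.09] 53.31
2.1 0.8 [-1.02  0.82  0.8   1.97 -1.1   0.32  0.84] 0.09
2.1 1.1 [-1.16  0.97  1.1   1.88 -1.1   0.61  0.77] 346.79
0.8 -1 [ 0.08  0.92 -1.    1.97  1.56  1.   -2.78] 0.0
0.8 -0.7 [-0.07  0.79 -0.7   1.97  1.47  0.75 -2.76] 0.0
0.8 -0.4 [-0.25  0.71 -0.4   1.97  1.35  0.54 -2.7 ] 0.0
0.8 -0.1 [-0.45  0.68 -0.1   1.97  1.17  0.36 -2.57] 0.0
0.8 0.24 [-0.68  0.69  0.24  1.95  0.59  0.23 -2.05] 20.76
0.8 0.5 [-0.84  0.73  0.5   1.93 -0.29  0.23 -1.21] 53.31
0.8 0.8 [-1.02  0.82  0.8   1.97 -1.1   0.32 -0.46] 0.09
0.8 1.1 [-1.16  0.97  1.1   1.88 -1.1   0.61 -0.53] 346.79
```

```bash
cat >> kin.py <<'E'
def follow(q,P1,R1,n=8,margin=0.02):
    P,R=fk(q); rv=(R1*R.inv()).as_rotvec(); m=9; traj=[]
    for i in range(1,n+1):
        Pt=P+(P1-P)*i/n; Rt=Ro.from_rotvec(rv*i/n)*R
        for _ in range(2): q=q+np.linalg.pinv(jac(q))@err(q,Pt,Rt)
        m=min(m,(q-LIM[:,0]).min(),(LIM[:,1]-q).min()); traj.append(q)
    return q,m,traj
E
cat > s1.py <<'E'
from h import *; from kin import *
s=ctrl.read_state(); q=s['qpos']
q,m,_=follow(q,FOOT+[-40,9,130],deskrot(3.4),4)
rng=np.random.default_rng(0); res=[]
for k in range(250):
    off=rng.uniform([-200,-250,120],[100,200,250]); phi=rng.uniform(2.6,5.2); tilt=rng.normal(0,.35,3)*[1,1,0]; phi2=rng.uniform(3.2,4.8)
    a,m1,_=follow(q,FOOT+off,Ro.from_rotvec(tilt)*deskrot(phi),5)
    if m1<.02: continue
    b,m2,_=follow(a,FOOT+90*N,deskrot(phi2),5)
    if m2<.04: continue
    c,m3,_=follow(b,FOOT+13*N,deskrot(phi2),3)
    d,m4,_=follow(c,FOOT+20*N,deskrot(phi2-1.3),4); d,m5,_=follow(d,FOOT+20*N,deskrot(phi2-2.6),4)
    res.append((min(m2,m3,m4,m5),m1,off.round(),phi,tilt.round(2),phi2,b.round(2),c.round(2),d.round(2)))
res.sort(key=lambda r:-r[0])
for r in res[:6]: print(*r,sep=' | ')
E
time python3 s1.py
```

```text
-0.06173532139946078 | 0.4955152129288657 | [ -70. -236.  148.] | 4.458703900002762 | [-0.84  0.41 -0.  ] | 4.785557537189321 | [-0.38  0.54 -0.26  1.99  1.02  0.5   1.56] | [-0.43  0.68 -0.12  1.97  1.19  0.37  1.4 ] | [-0.75  0.69  0.36  1.98  0.26  0.17 -0.35]
-0.06438594652213595 | 0.38538147900430686 | [-166.   78.  241.] | 5.11660809380408 | [-0.1   0.55 -0.  ] | 4.7315362873775415 | [-0.4   0.54 -0.23  1.99  1.    0.49  1.52] | [-0.45  0.68 -0.09  1.97  1.17  0.36  1.36] | [-0.77  0.69  0.38  1.98  0.19  0.17 -0.33]
-0.06576011829073566 | 0.42931756080302397 | [-48. 105. 132.] | 4.104772108641106 | [-0.52  0.42  0.  ] | 4.781912533388511 | [-0.41  0.54 -0.2   1.99  0.98  0.48  1.58] | [-0.47  0.68 -0.07  1.97  1.15  0.34  1.43] | [-0.77  0.69  0.39  1.98  0.14  0.16 -0.23]
-0.06624047469589403 | 0.0706159722799258 | [-136.  162.  135.] | 3.179210829473695 | [ 0.15 -0.12 -0.  ] | 4.751275790234901 | [-0.42  0.54 -0.19  1.99  0.97  0.47  1.56] | [-0.47  0.68 -0.06  1.97  1.14  0.34  1.41] | [-0.78  0.69  0.4   1.98  0.11  0.16 -0.24]
-0.06648924955030322 | 0.18090923801556594 | [ 58. -75. 198.] | 5.160565290479619 | [0.34 0.18 0.  ] | 4.626001721139652 | [-0.42  0.54 -0.19  1.99  0.97  0.47  1.44] | [-0.48  0.67 -0.05  1.97  1.13  0.33  1.29] | [-0.78  0.69  0.4   1.98  0.1   0.16 -0.35]
-0.06671850609956728 | 0.3186587078095855 | [ -94. -201.  156.] | 4.722019823982176 | [-0.24  0.27 -0.  ] | 4.665209568549799 | [-0.43  0.54 -0.18  1.99  0.96  0.47  1.48] | [-0.48  0.67 -0.04  1.97  1.12  0.33  1.33] | [-0.78  0.7   0.4   1.98  0.08  0.16 -0.3 ]
real	0m25.589s
user	0m24.458s
sys	0m0.148s
```

```bash
nproc; cat > s2.py <<'E'
from h import *; from kin import *
import sys
from multiprocessing import Pool
def one(a):
    seed,q=a; rng=np.random.default_rng(seed)
    vs=[]; mm=9
    try:
        for k in range(rng.integers(1,4)):
            off=rng.uniform([-150,-150,110],[50,150,200]); phi=rng.uniform(2.4,6.5); tilt=rng.normal(0,.3,3)*[1,1,0] if rng.random()<.6 else np.array([0,0,0.])
            q,m1,_=follow(q,FOOT+off,Ro.from_rotvec(tilt)*deskrot(phi),8); mm=min(mm,m1); vs.append((off.round(),phi.round(2),tilt.round(2)))
            if m1<.03: return None
        phi2=rng.uniform(3.2,5.2)
        b,m2,_=follow(q,FOOT+90*N,deskrot(phi2),5)
        if m2<.04: return None
        c,m3,_=follow(b,FOOT+13*N,deskrot(phi2),3)
        d,m4,_=follow(c,FOOT+20*N,deskrot(phi2-1.4),4); e,m5,_=follow(d,FOOT+20*N,deskrot(phi2-2.6),4)
        return (min(m2,m3,m4),min(m2,m3,m4,m5),mm,vs,phi2,b.round(2),c.round(2),d.round(2),e.round(2))
    except Exception: return None
if __name__=='__main__':
    q=ctrl.read_state()['qpos']; q,m,_=follow(q,FOOT+[-40,9,130],deskrot(3.4),4)
    with Pool() as p: res=[r for r in p.map(one,[(i,q) for i in range(1500)],chunksize=10) if r]
    for k in (0,1):
        res.sort(key=lambda r:-r[k]); print('---')
        for r in res[:4]: print(*r,sep=' | ')
E
export OMP_NUM_THREADS=1; time timeout 500 python3 s2.py
```

```text
4
---
---
real	0m24.205s
user	1m19.748s
sys	0m0.259s
```

```bash
sed -i 's/phi.round(2)/round(phi,2)/' s2.py; export OMP_NUM_THREADS=1; time timeout 560 python3 s2.py
```

```text
---
0.2210298874934332 | 0.0823044893966394 | 0.06458521604077849 | [(array([-14.,   6., 148.]), 5.25, array([0.53, 0.36, 0.  ])), (array([-150., -111.,  185.]), 4.48, array([0., 0., 0.]))] | 4.577000131503465 | [-0.19  0.59 -0.54  1.99  1.18  0.64  1.21] | [-0.22  0.72 -0.44  1.97  1.37  0.57  1.06] | [-0.35  0.68 -0.25  1.97  1.25  0.45 -0.26] | [-0.52  0.66 -0.    1.97  1.05  0.31 -1.29]
0.19469179130981243 | 0.053248722401941756 | 0.16601730334360768 | [(array([ -35., -113.,  145.]), 2.56, array([ 0.12,  0.15, -0.  ])), (array([ 10., 137., 112.]), 5.65, array([ 0.37,  0.24, -0.  ])), (array([-62.,  39., 155.]), 5.76, array([-0.4 , -0.42, -0.  ]))] | 5.014913187219034 | [-0.21  0.58 -0.51  1.99  1.17  0.63  1.66] | [-0.24  0.71 -0.41  1.97  1.36  0.55  1.51] | [-0.38  0.67 -0.21  1.97  1.22  0.42  0.2 ] | [-0.55  0.66  0.06  1.97  0.98  0.28 -0.79]
0.14626195931117505 | 0.008933545243219737 | 0.08001460259979762 | [(array([-125.,    4.,  137.]), 4.85, array([ 0.15,  0.2 , -0.  ])), (array([ 32., -83., 111.]), 5.75, array([0., 0., 0.])), (array([ 44.,  66., 140.]), 3.95, array([-0.
[... 1697 characters left out ...]
  66., 140.]), 3.95, array([-0.15, -0.53,  0.  ]))] | 3.8097080953633675 | [-0.24  0.57 -0.46  1.99  1.14  0.6   0.48] | [-0.28  0.7  -0.35  1.97  1.33  0.51  0.32] | [-0.44  0.66 -0.12  1.97  1.16  0.38 -0.95] | [-0.62  0.67  0.15  1.97  0.84  0.24 -1.87]
0.10480313781733833 | -0.01929288906198867 | 0.19079686631236106 | [(array([-145.,   20.,  182.]), 3.42, array([0.63, 0.26, 0.  ])), (array([ 27.,  56., 192.]), 4.18, array([-0.5 ,  0.09, -0.  ]))] | 4.901253372830985 | [-0.27  0.56 -0.41  1.99  1.11  0.58  1.59] | [-0.31  0.69 -0.3   1.97  1.3   0.48  1.43] | [-0.49  0.66 -0.04  1.97  1.1   0.33  0.19] | [-0.66  0.67  0.22  1.98  0.7   0.21 -0.65]
real	1m5.031s
user	3m42.568s
sys	0m0.248s
```

```bash
python3 - <<'E'
from h import *
to(FOOT+[-40,9,130],deskrot(3.4))
R1=Ro.from_rotvec([.53,.36,0])*deskrot(5.25)
print((R1*deskrot(3.4).inv()).as_rotvec())
E
```

```text
shift [-28.5   2.2 102.1] rotvec [-0.0022 -0.0004 -0.0052] | 106.0 0.006
[-0.06524852 -0.03691647  1.73797107]
```

Call:
step_arm --deltas '[[[1, -7, 0.5, 25, 0, 0, 0], [1, -7, 0.5, 25, 0, 0, 0], [1, -7, 0.5, 26, 0, 0, 0], [1, -7.5, 0.7, 26, 0, 0, -0.005], [1, 1.4, -0.2, 1, -0.004, -0.002, 0.097], [1, 1.4, -0.2, 1, -0.004, -0.002, 0.097], [1, 1.4, -0.2, 1, -0.004, -0.002, 0.097], [1, 1.4, -0.2, 1, -0.004, -0.002, 0.097], [1, 1.4, -0.2, 1, -0.004, -0.002, 0.097], [1, 1.4, -0.2, 1, -0.004, -0.002, 0.097]]]'

```text
clock: 3.13
eef_pos: [594.0, 217.7, 253.1]
tool_rot: [-2.993, 0.424, -2.466]
force: [-0.3, -0.7, -1.1]
width: 85.5
```

Call:
step_arm --deltas '[[[1, 1.4, -0.2, 1, -0.004, -0.002, 0.097], [1, 1.4, -0.2, 1, -0.004, -0.002, 0.097], [1, 1.4, -0.2, 1, -0.004, -0.002, 0.097], [1, 1.4, -0.2, 1, -0.004, -0.002, 0.097], [1, 1.4, -0.2, 1, -0.004, -0.002, 0.097], [1, 1.4, -0.2, 1, -0.004, -0.002, 0.097], [1, 1.4, -0.2, 1, -0.004, -0.002, 0.097], [1, 1.4, -0.2, 1, -0.004, -0.002, 0.097]]]'

```text
clock: 3.8
eef_pos: [605.6, 214.9, 260.7]
tool_rot: [-2.962, 0.402, -1.678]
force: [0.5, 0.1, -0.1]
width: 85.4
```

```bash
python3 - <<'E'
from h import *; from kin import *
s=st(); R1=Ro.from_rotvec([.53,.36,0])*deskrot(5.25)
to(FOOT+[-14,6,148],R1); 
q,m,_=follow(s['qpos'],FOOT+[-14,6,148],R1,3); print(m)
q,m,_=follow(q,FOOT+[-150,-111,185],deskrot(4.48),8); print(m,q.round(2))
q,m,_=follow(q,FOOT+90*N,deskrot(4.577),5); print(m,q.round(2))
to(FOOT+[-150,-111,185],deskrot(4.48))
E
```

```text
t 3.8 pos [605.6 214.9 260.7] rpy [-2.962  0.402 -1.678] F [ 0.5  0.1 -0.1] T [-0.41  0.26  0.03] w 85.4
desk up/left/n 42.0 0.1 139.5 q [ 0.39  0.65 -0.97  1.83  0.48  0.58  2.26]
shift [6.4 1.6 3.8] rotvec [-0.0087 -0.004   0.3764] | 7.6 0.377
0.09758364993414781
0.1353720626020274 [ 0.11  0.19 -0.62  2.23  0.79  0.53  1.58]
0.2775824431252625 [-0.22  0.58 -0.49  1.99  1.15  0.62  1.23]
shift [-129.6 -115.4   40.8] rotvec [-0.3563 -0.1534 -0.3679] | 178.3 0.535
```

```bash
python3 - <<'E'
from h import *; from kin import *
q0_=ctrl.read_state()['qpos']
for via in (0,1):
 for ph in (4.2,4.577,4.9):
  q=q0_
  if via: q,m,_=follow(q,FOOT+[-150,-111,185],deskrot(ph),8); print('via',m,q.round(2))
  b,m1,_=follow(q,FOOT+90*N,deskrot(ph),6);c,m,_=follow(b,FOOT+13*N,deskrot(ph),4); d,m2,_=follow(c,FOOT+20*N,deskrot(ph-2.6),12); print(via,ph,m1,m,m2,b.round(2),c.round(2),d.round(2))
E
```

```text
0 4.2 0.14252140231619478 0.01864588490275984 -0.06964622389651734 [-0.54  0.53 -0.02  1.99  0.83  0.4   1.14] [-0.59  0.68  0.11  1.97  0.93  0.25  1.03] [-0.84  0.71  0.48  1.98 -0.25  0.17 -0.45]
0 4.577 0.2114363922633499 0.09890895076030079 -0.06688146735272404 [-0.43  0.54 -0.18  1.99  0.96  0.47  1.39] [-0.48  0.67 -0.04  1.97  1.12  0.33  1.24] [-0.79  0.7   0.41  1.98  0.07  0.16 -0.38]
0 4.9 0.2725875424657025 0.1837460174859625 -0.05330165406554055 [-0.33  0.55 -0.32  1.99  1.06  0.53  1.64] [-0.38  0.68 -0.19  1.97  1.24  0.41  1.47] [-0.73  0.68  0.32  1.98  0.4   0.18 -0.37]
via 0.2066780070418824 [-0.03  0.18 -0.45  2.23  0.73  0.5   1.36]
1 4.2 0.2712628849654588 0.18173113306481634 -0.05390701264299835 [-0.34  0.55 -0.31  1.99  1.05  0.53  0.94] [-0.39  0.68 -0.19  1.97  1.24  0.41  0.77] [-0.73  0.68  0.32  1.98  0.4   0.18 -1.06]
via 0.24437459580716414 [ 0.09  0.19 -0.6   2.23  0.78  0.53  1.69]
1 4.577 0.2714856031398476 0.2723385318376135 -0.002175786862180784 [-0.25  0.57 -0.45  1.99  1.13  0.59  1.25] [-0.29  0.7  -0.34  1.97  1.32  0.5   1.09] [-0.63  0.67  0.17  1.97  0.79  0.23 -1.06]
via 0.24453779189844926 [ 0.19  0.2  -0.72  2.23  0.82  0.56  1.96]
1 4.9 0.27167060178054214 0.34659139457747734 0.09636502146245071 [-0.18  0.59 -0.56  1.99  1.19  0.65  1.53] [-0.21  0.72 -0.46  1.97  1.38  0.58  1.38] [-0.5   0.66 -0.03  1.97  1.08  0.33 -0.99]
```

```bash
python3 - <<'E'
from h import *
to(FOOT+[-150,-111,185],deskrot(4.9))
E
```

```text
shift [-129.6 -115.4   40.8] rotvec [-0.4946 -0.2138  0.0286] | 178.3 0.54
```

Next to the via pose, then on to the approach.

Call:
step_arm --deltas '[[[1, -16.2, -14.4, 5.1, -0.062, -0.027, 0.0035], [1, -16.2, -14.4, 5.1, -0.062, -0.027, 0.0035], [1, -16.2, -14.4, 5.1, -0.062, -0.027, 0.0035], [1, -16.2, -14.4, 5.1, -0.062, -0.027, 0.0035], [1, -16.2, -14.4, 5.1, -0.062, -0.027, 0.0035], [1, -16.2, -14.4, 5.1, -0.062, -0.027, 0.0035], [1, -16.2, -14.4, 5.1, -0.062, -0.027, 0.0035], [1, -16.2, -14.4, 5.1, -0.062, -0.027, 0.0035], [1, 0, 0, 0, 0, 0, 0]]]'

```text
clock: 4.55
eef_pos: [472.5, 99.5, 301.7]
tool_rot: [-2.706, -0.084, -1.61]
force: [-1.0, -0.1, -0.4]
width: 85.2
```

```bash
python3 - <<'E'
from h import *; from kin import *
s=st(); to(FOOT+70*N,deskrot(4.9))
for ph in (4.9,5.0):
  b,m1,_=follow(s['qpos'],FOOT+70*N,deskrot(ph),8);c,m,_=follow(b,FOOT+13*N,deskrot(ph),4); d,m2,_=follow(c,FOOT+20*N,deskrot(ph-2.6),12); print(ph,m1,m,m2,b.round(2),c.round(2),d.round(2))
E
```

```text
t 4.55 pos [472.5  99.5 301.7] rpy [-2.706 -0.084 -1.61 ] F [-1.  -0.1 -0.4] T [ 0.07  0.52 -0.05] w 85.2
desk up/left/n -37.2 -140.1 221.7 q [ 0.15  0.21 -0.72  2.21  0.84  0.6   1.92]
shift [ 124.5  117.  -121.7] rotvec [0.0056 0.0053 0.002 ] | 209.8 0.008
4.9 0.2799888783914066 0.352234370132091 0.10573670259460397 [-0.18  0.63 -0.54  1.99  1.24  0.63  1.49] [-0.21  0.72 -0.47  1.97  1.38  0.58  1.38] [-0.49  0.66 -0.05  1.97  1.1   0.34 -1.01]
5.0 0.27988233555508346 0.36491796061452164 0.12727106676138802 [-0.17  0.63 -0.55  1.99  1.25  0.65  1.58] [-0.2   0.73 -0.49  1.97  1.39  0.59  1.47] [-0.46  0.66 -0.09  1.97  1.13  0.36 -0.94]
```

Call:
step_arm --deltas '[[[1, 17.8, 16.7, -17.4, 0, 0, 0], [1, 17.8, 16.7, -17.4, 0, 0, 0], [1, 17.8, 16.7, -17.4, 0, 0, 0], [1, 17.8, 16.7, -17.4, 0.003, 0.003, 0], [1, 17.8, 16.7, -17.4, 0.003, 0.003, 0], [1, 17.8, 16.7, -17.4, 0, 0, 0], [1, 17.8, 16.7, -17.4, 0, 0, 0], [1, 0, 0, 0, 0, 0, 0], [1, 0, 0, 0, 0, 0, 0]]]'

```text
clock: 5.3
eef_pos: [600.7, 218.2, 177.5]
tool_rot: [-2.717, -0.072, -1.611]
force: [-1.1, -0.4, 0.7]
width: 85.9
```

```bash
python3 - <<'E'
from h import *; from kin import *
s=st(); to(FOOT+13*N,deskrot(4.9))
snap('3')
p=cv2.imread('pics/top3.png')[170:240,212:282]; q=cv2.imread('pics/scene3.png')[150:220,350:420]
cv2.imwrite('pics/both3.png',cv2.resize(np.hstack([p,q]),(800,400),interpolation=cv2.INTER_NEAREST))
E
```

```text
t 5.3 pos [600.7 218.2 177.5] rpy [-2.717 -0.072 -1.611] F [-1.1 -0.4  0.7] T [0.08 0.44 0.02] w 85.9
desk up/left/n 1.9 2.3 66.5 q [-0.17  0.64 -0.56  1.95  1.2   0.67  1.53]
shift [ 19.9  -6.6 -49.3] rotvec [-0.0072 -0.0048  0.0043] | 53.5 0.01
```

View pics/both3.png

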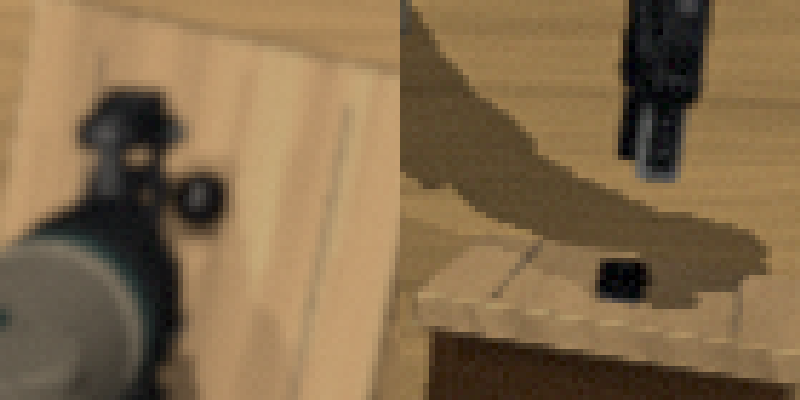

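Call:
step_arm --deltas '[[[1, 3.3, -1.1, -8, -0.003, -0.002, 0.002], [1, 3.3, -1.1, -8, -0.003, -0.002, 0.002], [1, 3.3, -1.1, -8, 0, 0, 0], [1, 3.3, -1.1, -8, 0, 0, 0], [1, 3.3, -1.1, -8, 0, 0, 0], [1, 2.5, -0.8, -6, 0, 0, 0], [1, 0, 0, 0, 0, 0, 0], [1, 0, 0, 0, 0, 0, 0]]]'

```text
clock: 6.07
eef_pos: [619.6, 210.6, 132.1]
tool_rot: [-2.712, -0.078, -1.609]
force: [-0.3, -0.4, 0.7]
width: 85.3
```

```bash
python3 - <<'E'
from h import *; from kin import *
s=st(); to(FOOT+13*N,deskrot(4.9))
snap('4',("scene",))
q=cv2.imread('pics/scene4.png')[160:220,360:420]
cv2.imwrite('pics/both4.png',cv2.resize(q,(600,600),interpolation=cv2.INTER_NEAREST))
E
```

```text
t 6.07 pos [619.6 210.6 132.1] rpy [-2.712 -0.078 -1.609] F [-0.3 -0.4  0.7] T [ 0.04  0.47 -0.01] w 85.3
desk up/left/n 0.9 -1.2 16.8 q [-0.19  0.72 -0.5   1.95  1.33  0.63  1.43]
shift [ 1.1  1.  -3.8] rotvec [-0.0005  0.0002  0.0012] | 4.1 0.001
```

View pics/both4.png

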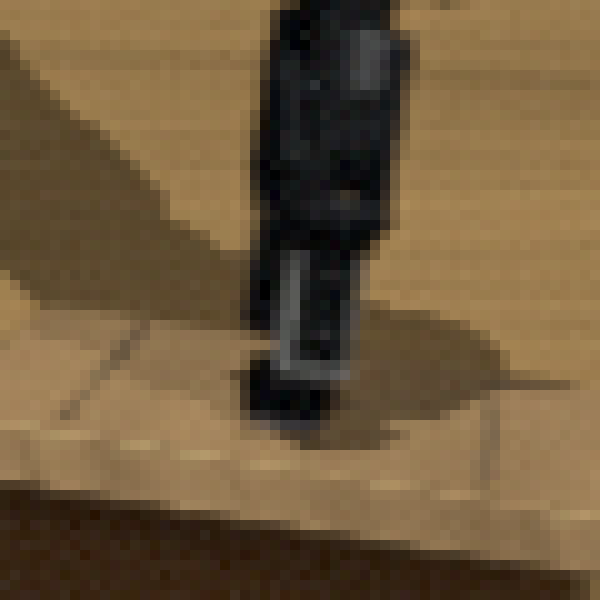

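```bash
python3 - <<'E'
from h import *
s=ctrl.read_state(); Rm=Ro.from_euler('xyz',s['tool_rot']).as_matrix(); T=s['eef_pos']
for y in (-42.5,-47,42.5): print(y,proj("scene",[T+Rm@np.array([x,y,-5]) for x in(-11,0,11)]).round(1).tolist())
print(proj("scene",[T]),proj("scene",[FOOT+12.5*N]))
E
```

```text
-42.5 [[393.5, 197.3], [389.8, 196.8], [386.1, 196.3]]
-47 [[393.7, 197.5], [390.0, 197.0], [386.3, 196.6]]
42.5 [[390.0, 193.1], [386.6, 192.7], [383.2, 192.3]]
[[387.92612966 196.27279802]] [[388.01943476 197.75642924]]
```

Call:
step_arm --deltas '[[[1, 0.7, -0.3, -1.8, 0, 0, 0], [1, 0.7, -0.3, -1.8, 0, 0, 0], [0.5, 0, 0, 0, 0, 0, 0], [0.4, 0, 0, 0, 0, 0, 0], [0.35, 0, 0, 0, 0, 0, 0], [0.35, 0, 0, 0, 0, 0, 0], [0.35, 0, 0, 0, 0, 0, 0]]]'

```text
clock: 6.7
eef_pos: [621.1, 210.2, 129.0]
tool_rot: [-2.711, -0.078, -1.608]
force: [-0.9, -0.5, -0.3]
width: 30.3
```

```bash
python3 - <<'E'
from h import *
st()
E
```

```text
t 6.7 pos [621.1 210.2 129. ] rpy [-2.711 -0.078 -1.608] F [-0.9 -0.5 -0.3] T [ 0.09  0.44 -0.05] w 30.3
desk up/left/n 1.0 -1.3 13.3 q [-0.19  0.72 -0.5   1.95  1.34  0.62  1.42]
```

Call:
step_arm --deltas '[[[0.3, 0, 0, 0, 0, 0, 0], [0.2, 0, 0, 0, 0, 0, 0], [0.1, 0, 0, 0, 0, 0, 0], [0, 0, 0, 0, 0, 0, 0], [0, 0, 0, 0, 0, 0, 0], [0, 0, 0, 0, 0, 0, 0]]]'

```text
clock: 7.2
eef_pos: [621.2, 210.2, 129.3]
tool_rot: [-2.711, -0.078, -1.608]
force: [-2.3, -0.6, 5.2]
width: 23.3
```

```bash
python3 - <<'E'
from h import *
s=st(); print('desk F',s['force']@UP,s['force']@LF,s['force']@N)
E
```

```text
t 7.2 pos [621.2 210.2 129.3] rpy [-2.711 -0.078 -1.608] F [-2.3 -0.6  5.2] T [-0.13  0.47 -0.08] w 23.3
desk up/left/n 1.2 -1.3 13.6 q [-0.19  0.72 -0.5   1.95  1.34  0.63  1.42]
desk F 0.2758118492022932 -1.1012198669733242 5.613607109082659
```

```bash
python3 - <<'E'
from h import *
snap('5')
p=cv2.imread('pics/top5.png')[175:235,217:277];q=cv2.imread('pics/scene5.png')[165:225,360:420]
cv2.imwrite('pics/both5.png',cv2.resize(np.hstack([p,q]),(800,400),interpolation=cv2.INTER_NEAREST))
E
```

```text
(no output)
```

View pics/both5.png

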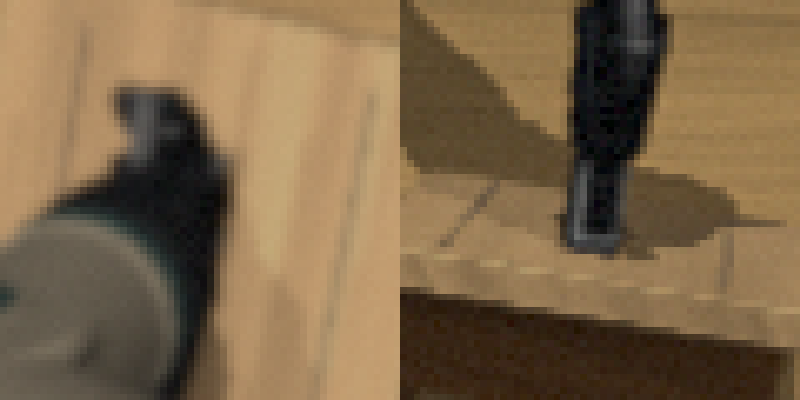

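Call:
step_arm --deltas '[[[0, -0.1, 0, 0.2, 0.02, -0.004, -0.045], [0, -0.1, 0, 0.2, 0.041, -0.009, -0.091], [0, -0.1, 0, 0.3, 0.041, -0.009, -0.091], [0, -0.1, 0, 0.3, 0.041, -0.009, -0.091], [0, -0.1, 0, 0.3, 0.041, -0.009, -0.091], [0, 0, 0, 0, 0, 0, 0]]]'

```text
clock: 7.8
eef_pos: [620.3, 210.5, 130.2]
tool_rot: [-2.717, 0.11, -2.021]
force: [-2.4, -0.6, 2.9]
width: 23.0
```

```bash
cat >> h.py <<'E'
def phi(s=None):
    s=s or ctrl.read_state(); R=Ro.from_euler('xyz',s['tool_rot']).as_matrix(); x=R[:,0]; return np.arctan2(x@LF,x@UP)%(2*np.pi), np.arccos(np.clip(-R[:,2]@N,-1,1))
def kn():
    s=st(); f=s['force'];t=s['torque']; print('phi,tilt err',np.round(phi(s),3),'F desk',np.round([f@UP,f@LF,f@N],1),'T desk',np.round([t@UP,t@LF,t@N],2)); return s
E
python3 - <<'E'
from h import *
kn()
E
```

```text
t 7.8 pos [620.3 210.5 130.2] rpy [-2.717  0.11  -2.021] F [-2.4 -0.6  2.9] T [ 0.01  0.6  -0.11] w 23.0
desk up/left/n 0.7 -1.2 14.8 q [-0.22  0.71 -0.45  1.95  1.32  0.6   0.98]
phi,tilt err [4.446e+00 2.000e-03] F desk [-0.8 -1.1  3.5] T desk [-0.15  0.59 -0.05]
```

Call:
step_arm --deltas '[[[0, -0.1, 0, 0.26, 0.041, -0.009, -0.091], [0, -0.1, 0, 0.26, 0.041, -0.009, -0.091], [0, -0.1, 0, 0.26, 0.041, -0.009, -0.091], [0, -0.1, 0, 0.26, 0.041, -0.009, -0.091], [0, -0.1, 0, 0.26, 0.041, -0.009, -0.091], [0, -0.1, 0, 0.26, 0.041, -0.009, -0.091], [0, -0.1, 0, 0.26, 0.041, -0.009, -0.091], [0, -0.1, 0, 0.26, 0.041, -0.009, -0.091], [0, -0.1, 0, 0.26, 0.041, -0.009, -0.091], [0, 0, 0, 0, 0, 0, 0]]]'

```text
clock: 8.63
eef_pos: [618.8, 211.4, 132.3]
tool_rot: [-2.955, 0.396, -2.906]
force: [-4.1, 0.6, 3.1]
width: 23.5
```

```bash
python3 - <<'E'
from h import *
kn()
E
```

```text
t 8.63 pos [618.8 211.4 132.3] rpy [-2.955  0.396 -2.906] F [-4.1  0.6  3.1] T [ 0.37  0.95 -0.02] w 23.5
desk up/left/n 0.1 -0.6 17.4 q [-0.3   0.69 -0.34  1.95  1.26  0.54  0.12]
phi,tilt err [3.548 0.006] F desk [-2.5 -0.2  4.6] T desk [ 0.14  1.   -0.09]
```

Call:
step_arm --deltas '[[[0, -0.1, 0, 0.26, 0.041, -0.009, -0.091], [0, -0.1, 0, 0.26, 0.041, -0.009, -0.091], [0, -0.1, 0, 0.26, 0.041, -0.009, -0.091], [0, -0.1, 0, 0.26, 0.041, -0.009, -0.091], [0, -0.1, 0, 0.26, 0.041, -0.009, -0.091], [0, -0.1, 0, 0.26, 0.041, -0.009, -0.091], [0, -0.1, 0, 0.26, 0.041, -0.009, -0.091], [0, 0, 0, 0, 0, 0, 0]]]'

```text
clock: 9.3
eef_pos: [618.1, 212.3, 134.1]
tool_rot: [3.015, 0.414, 2.613]
force: [-4.0, 2.4, 3.5]
width: 23.6
```

```bash
python3 - <<'E'
from h import *
kn()
E
```

```text
t 9.3 pos [618.1 212.3 134.1] rpy [3.015 0.414 2.613] F [-4.   2.4  3.5] T [0.64 1.   0.13] w 23.6
desk up/left/n 0.1 0.1 19.4 q [-0.37  0.68 -0.24  1.95  1.18  0.48 -0.52]
phi,tilt err [2.848 0.008] F desk [-2.5  1.5  5. ] T desk [ 0.43  1.11 -0.06]
```

Call:
step_arm --deltas '[[[0, 0, 0, 0.1, 0.021, -0.004, -0.045], [0, 0, 0, 0.1, 0.021, -0.004, -0.045], [0, 0, 0, 0.1, 0.021, -0.004, -0.045], [0, 0, 0, 0.1, 0.021, -0.004, -0.045], [0, 0, 0, 0.1, 0, 0, 0]]]'

```text
clock: 9.72
eef_pos: [618.0, 212.5, 134.7]
tool_rot: [2.933, 0.377, 2.404]
force: [-5.1, 2.8, 4.5]
width: 23.5
```

```bash
python3 - <<'E'
from h import *
kn()
E
```

```text
t 9.72 pos [618.  212.5 134.7] rpy [2.933 0.377 2.404] F [-5.1  2.8  4.5] T [0.65 1.04 0.17] w 23.5
desk up/left/n 0.2 0.3 19.9 q [-0.39  0.67 -0.2   1.95  1.15  0.45 -0.69]
phi,tilt err [2.651 0.009] F desk [-3.1  1.7  6.4] T desk [ 0.46  1.15 -0.03]
```

Call:
step_arm --deltas '[[[0, 0, 0, 0.1, 0.021, -0.004, -0.045], [0, 0, 0, 0.1, 0.021, -0.004, -0.045], [0, 0, 0, 0.1, 0.021, -0.004, -0.045], [0, 0, 0, 0.1, 0, 0, 0]]]'

```text
clock: 10.05
eef_pos: [617.9, 212.6, 135.1]
tool_rot: [2.878, 0.339, 2.249]
force: [-5.5, 3.3, 4.5]
width: 23.5
```

```bash
python3 - <<'E'
from h import *
kn()
E
```

```text
t 10.05 pos [617.9 212.6 135.1] rpy [2.878 0.339 2.249] F [-5.5  3.3  4.5] T [0.64 1.08 0.19] w 23.5
desk up/left/n 0.3 0.4 20.4 q [-0.4   0.67 -0.18  1.95  1.12  0.44 -0.81]
phi,tilt err [2.502 0.01 ] F desk [-3.6  2.1  6.6] T desk [0.45 1.19 0.  ]
```

Call:
step_arm --deltas '[[[0, 0, 0, 0.1, 0.021, -0.004, -0.045], [0, 0, 0, 0.1, 0.021, -0.004, -0.045], [0, 0, 0, 0.1, 0.021, -0.004, -0.045], [0, 0, 0, 0, 0, 0, 0]]]'

```text
clock: 10.38
eef_pos: [617.9, 212.7, 135.5]
tool_rot: [2.83, 0.294, 2.1]
force: [-6.0, 3.7, 5.3]
width: 23.4
```

```bash
python3 - <<'E'
from h import *
kn()
E
```

```text
t 10.38 pos [617.9 212.7 135.5] rpy [2.83  0.294 2.1  ] F [-6.   3.7  5.3] T [0.67 1.15 0.21] w 23.4
desk up/left/n 0.4 0.5 20.7 q [-0.42  0.67 -0.15  1.95  1.09  0.42 -0.94]
phi,tilt err [2.353 0.012] F desk [-3.8  2.4  7.6] T desk [0.47 1.27 0.01]
```

Call:
step_arm --deltas '[[[0.6, 0, 0, 0, 0, 0, 0], [0.8, 0, 0, 0, 0, 0, 0], [1, 0, 0, 0, 0, 0, 0], [1, 0, 0, 0, 0, 0, 0], [1, -4.1, 0.9, 9.1, 0, 0, 0], [1, -8.3, 1.7, 18.1, 0, 0, 0], [1, -12.4, 2.6, 27.2, 0, 0, 0], [1, -12.4, 2.6, 27.2, 0, 0, 0], [1, -12.4, 2.6, 27.2, 0, 0, 0]]]'

```text
clock: 11.13
eef_pos: [568.3, 220.4, 245.8]
tool_rot: [2.831, 0.296, 2.094]
force: [1.0, -0.2, -0.5]
width: 85.2
```

```bash
python3 - <<'E'
from h import *
kn()
# next: bench grasp target candidates
E
```

```text
t 11.13 pos [568.3 220.4 245.8] rpy [2.831 0.296 2.094] F [ 1.  -0.2 -0.5] T [0.1  0.39 0.09] w 85.2
desk up/left/n 1.6 -2.2 141.9 q [-0.36  0.46 -0.32  1.96  0.85  0.62 -0.73]
phi,tilt err [2.348 0.011] F desk [ 0.7 -0.  -0.9] T desk [0.05 0.41 0.07]
```

```bash
sed -i 's/^FOOT=.*/FOOT=np.array([627.0,210.2,117.0])/' h.py; cat >> h.py <<'E'
def plate_tool(G,Rp,tau,dz=-1):
    x,y,z=Rp.T; R=Ro.from_rotvec(tau*y)*Ro.from_matrix(np.c_[-x,y,-z]); return G+dz*z, R
AL=-0.163; RB=Ro.from_euler('z',AL).as_matrix(); RD=np.c_[UP,LF,N]; GB=np.array([504.7,-181.3,21.])
E
cat > s3.py <<'E'
from h import *; from kin import *
q0_=ctrl.read_state()['qpos']
def run(tau,pr=False,q=q0_):
    seq=[('hi',*plate_tool(np.array([560,100,280.]),RB,tau)),('ab',*plate_tool(GB+[0,0,200],RB,tau)),('gr',*plate_tool(GB,RB,tau)),('li',*plate_tool(GB+[0,0,200],RB,tau)),
     ('tr',*plate_tool(FOOT-65*UP+np.array([0,-150,150]),RD,tau)),('ov',*plate_tool(FOOT-65*UP+70*N,RD,tau)),('dn',*plate_tool(FOOT-65*UP+21*N,RD,tau)),('sl',*plate_tool(FOOT-95*UP+21*N,RD,tau)),('up',*plate_tool(FOOT-95*UP+110*N,RD,tau))]
    M=[]
    for nme,P,R in seq:
        q,m,_=follow(q,P,R,8); M.append(round(m,2))
        if pr: print(nme,P.round(1),round(m,3),q.round(2))
    return M
if __name__=='__main__':
    for tau in(-.3,-.15,0,.1,.2,.3): print(tau,run(tau))
    run(.1,True)
E
python3 s3.py
```

```text
-0.3 [np.float64(0.38), np.float64(0.2), np.float64(-0.58), np.float64(-0.5), np.float64(-0.15), np.float64(0.09), np.float64(0.18), np.float64(0.15), np.float64(0.13)]
-0.15 [np.float64(0.39), np.float64(0.44), np.float64(-0.06), np.float64(0.03), np.float64(0.02), np.float64(0.1), np.float64(0.26), np.float64(0.23), np.float64(0.2)]
0 [np.float64(0.4), np.float64(0.4), np.float64(0.3), np.float64(0.35), np.float64(0.22), np.float64(0.21), np.float64(0.23), np.float64(0.23), np.float64(0.25)]
0.1 [np.float64(0.4), np.float64(0.39), np.float64(0.44), np.float64(0.41), np.float64(0.35), np.float64(0.31), np.float64(0.25), np.float64(0.21), np.float64(0.23)]
0.2 [np.float64(0.39), np.float64(0.39), np.float64(0.43), np.float64(0.41), np.float64(0.4), np.float64(0.4), np.float64(0.33), np.float64(0.28), np.float64(0.29)]
0.3 [np.float64(0.39), np.float64(0.39), np.float64(0.43), np.float64(0.42), np.float64(0.39), np.float64(0.47), np.float64(0.43), np.float64(0.38), np.float64(0.39)]
hi [560. 100. 279.] 0.397 [ 0.3   0.65 -0.85  1.61  0.45  1.2   0.76]
ab [ 504.7 -181.3  220. ] 0.393 [ 0.8   0.67 -0.83  1.77  0.55  1.07  1.17]
gr [ 504.7 -181.3   20. ] 0.437 [ 0.67  0.93 -0.61  1.88  0.81  0.71  0.96]
li [ 504.7 -181.3  220. ] 0.414 [ 0.8   0.67 -0.84  1.77  0.55  1.07  1.16]
tr [569.8  72.2 238.6] 0.347 [ 0.2   0.46 -0.63  2.04  0.85  0.58  0.33]
ov [540.8 228.3 152.1] 0.314 [-0.27  0.61 -0.44  2.05  1.1   0.55 -0.21]
dn [561.1 224.  107.7] 0.251 [-0.3   0.7  -0.36  2.03  1.22  0.48 -0.31]
sl [534.5 229.6  95. ] 0.212 [-0.37  0.7  -0.31  2.09  1.32  0.44 -0.45]
up [497.7 237.4 175.6] 0.226 [-0.31  0.54 -0.47  2.11  1.05  0.57 -0.24]
```

```bash
python3 - <<'E'
from h import *
P,R=plate_tool(np.array([560,100,280.]),RB,0); to(P,R)
P,R=plate_tool(GB+[0,0,120],RB,0); to(P,R)
E
```

```text
shift [  -8.3 -120.4   33.2] rotvec [-0.0888  0.4291  0.8253] | 125.1 0.934
shift [ -63.6 -401.7 -105.8] rotvec [-0.0888  0.4291  0.8253] | 420.2 0.934
```

Call:
step_arm --deltas '[[[1, -1, -12, 3.3, -0.009, 0.043, 0.083], [1, -1, -12, 3.3, -0.009, 0.043, 0.083], [1, -1, -12, 3.3, -0.009, 0.043, 0.083], [1, -1, -12, 3.3, -0.009, 0.043, 0.083], [1, -1, -12, 3.3, -0.009, 0.043, 0.083], [1, -1, -12, 3.3, -0.009, 0.043, 0.083], [1, -1, -12, 3.3, -0.009, 0.043, 0.083], [1, -1, -12, 3.3, -0.009, 0.043, 0.083], [1, -1, -12, 3.3, -0.009, 0.043, 0.083], [1, -1, -12, 3.3, -0.009, 0.043, 0.083]]]'

```text
clock: 11.97
eef_pos: [559.0, 99.2, 278.3]
tool_rot: [-3.141, -0.003, 2.987]
force: [0.6, -0.8, 0.1]
width: 85.3
```

Call:
step_arm --deltas '[[[1, -5.5, -28, -14, 0, 0, 0], [1, -5.5, -28, -14, 0, 0, 0], [1, -5.5, -28, -14, 0, 0, 0], [1, -5.5, -28, -14, 0, 0, 0], [1, -5.5, -28, -14, 0, 0, 0], [1, -5.5, -28, -14, 0, 0, 0], [1, -5.5, -28, -14, 0, 0, 0], [1, -5.5, -28, -14, 0, 0, 0], [1, -5.5, -28, -14, 0, 0, 0], [1, -5.5, -28, -14, 0, 0, 0]]]'

```text
clock: 12.8
eef_pos: [503.8, -181.0, 137.4]
tool_rot: [-3.141, -0.0, 2.983]
force: [1.5, 0.7, 0.1]
width: 85.6
```

```bash
python3 - <<'E'
from h import *
st()
P,R=plate_tool(GB+[0,0,50],RB,0); to(P,R)
snap('6')
p=cv2.imread('pics/top6.png')[180:280,200:300];q=cv2.imread('pics/scene6.png')[165:225,360:420]
p2=cv2.imread('pics/top6.png')[190:290,330:430];q2=cv2.imread('pics/scene6.png')[160:240,230:310]
f=lambda a:cv2.resize(a,(300,300),interpolation=cv2.INTER_NEAREST)
cv2.imwrite('pics/both6.png',np.vstack([np.hstack([f(p),f(q)]),np.hstack([f(p2),f(q2)])]))
E
```

```text
t 12.8 pos [ 503.8 -181.   137.4] rpy [-3.141 -0.     2.983] F [1.5 0.7 0.1] T [-0.03 -0.05 -0.04] w 85.6
desk up/left/n -27.8 -408.2 35.5 q [ 0.75  0.7  -0.71  1.92  0.66  0.76  1.07]
shift [  0.9  -0.3 -67.4] rotvec [ 0.0002 -0.0004 -0.0047] | 67.4 0.005
```

View pics/both6.png

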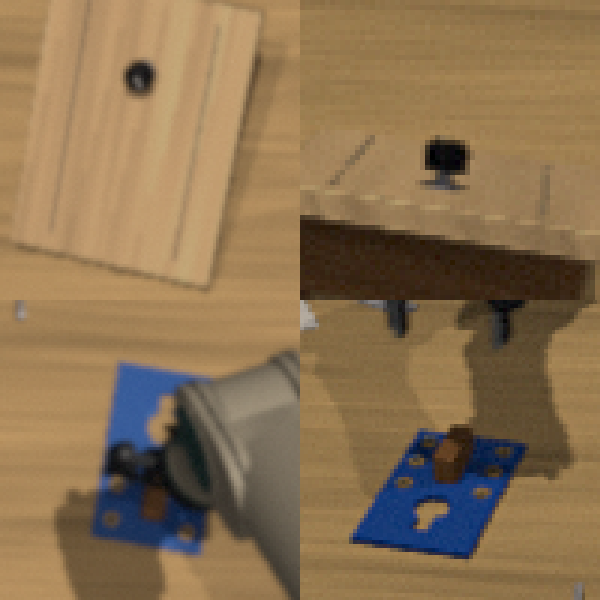

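Call:
step_arm --deltas '[[[1, 0.4, 0, -17, 0, 0, -0.004], [1, 0.3, -0.2, -17, 0, 0, 0], [1, 0, 0, -17, 0, 0, 0], [1, 0, 0, -17, 0, 0, 0], [1, 0, 0, -17, 0, 0, 0], [1, 0, 0, -16, 0, 0, 0], [1, 0, 0, -14, 0, 0, 0], [1, 0, 0, 0, 0, 0, 0], [1, 0, 0, 0, 0, 0, 0]]]'

```text
clock: 13.65
eef_pos: [505.1, -179.2, 22.6]
tool_rot: [3.141, -0.001, 2.979]
force: [0.9, -0.3, 0.1]
width: 85.5
```

```bash
python3 - <<'E'
from h import *
st()
P,R=plate_tool(GB,RB,0); to(P,R)
snap('7')
q2=cv2.imread('pics/scene7.png')[170:240,230:300]
cv2.imwrite('pics/both7.png',cv2.resize(q2,(600,600),interpolation=cv2.INTER_NEAREST))
E
```

```text
t 13.65 pos [ 505.1 -179.2   22.6] rpy [ 3.141e+00 -1.000e-03  2.979e+00] F [ 0.9 -0.3  0.1] T [-0.01 -0.02 -0.05] w 85.5
desk up/left/n -75.5 -406.1 -68.9 q [ 0.63  0.87 -0.54  1.97  0.85  0.54  0.9 ]
shift [-0.4 -2.1 -2.6] rotvec [-0.0006 -0.0012 -0.0008] | 3.4 0.002
```

View pics/both7.png

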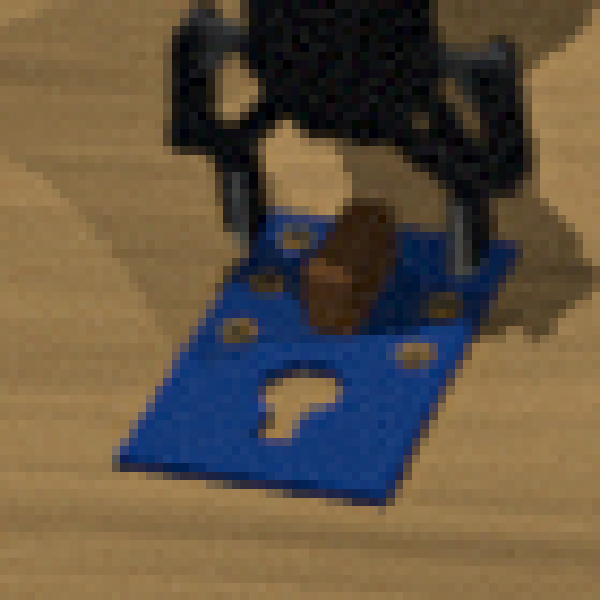

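Call:
step_arm --deltas '[[[0.8, -0.3, -2, -2.6, 0, 0, 0], [0.5, 0, 0, 0, 0, 0, 0], [0.35, 0, 0, 0, 0, 0, 0], [0.3, 0, 0, 0, 0, 0, 0], [0.2, 0, 0, 0, 0, 0, 0], [0.1, 0, 0, 0, 0, 0, 0], [0, 0, 0, 0, 0, 0, 0], [0, 0, 0, 0, 0, 0, 0], [0, 0, 0, 0, 0, 0, 0]]]'

```text
clock: 14.5
eef_pos: [505.0, -181.9, 20.2]
tool_rot: [-3.141, -0.0, 2.978]
force: [-0.3, 0.1, 5.3]
width: 21.0
```

```bash
python3 - <<'E'
from h import *
s=st()
print(s['tool_rot'])
E
```

```text
t 14.5 pos [ 505.  -181.9   20.2] rpy [-3.141 -0.     2.978] F [-0.3  0.1  5.3] T [-0.11  0.21 -0.05] w 21.0
desk up/left/n -76.1 -408.8 -71.3 q [ 0.64  0.87 -0.53  1.97  0.86  0.54  0.9 ]
[-3.14133396e+00 -1.27512814e-04  2.97815962e+00]
```

Call:
step_arm --deltas '[[[0, 0, 0, 8, 0, 0, 0], [0, 0, 0, 20, 0, 0, 0], [0, 0, 0, 24, 0, 0, 0], [0, 0, 0, 24, 0, 0, 0], [0, 0, 0, 24, 0, 0, 0], [0, 0, 0, 24, 0, 0, 0], [0, 0, 0, 24, 0, 0, 0], [0, 0, 0, 24, 0, 0, 0], [0, 0, 0, 24, 0, 0, 0], [0, 0, 0, 12, 0, 0, 0]]]'

```text
clock: 15.33
eef_pos: [505.3, -181.3, 230.2]
tool_rot: [3.141, 0.002, 2.979]
force: [0.3, 0.7, -3.0]
width: 20.7
```

```bash
python3 - <<'E'
from h import *
s=st()
P,R=plate_tool(FOOT-65*UP+np.array([0,-150,150]),RD,0); to(P,R)
snap('8')
p=cv2.imread('pics/top8.png')[170:290,320:440];q=cv2.imread('pics/scene8.png')[90:210,220:340]
cv2.imwrite('pics/both8.png',cv2.resize(np.hstack([p,q]),(800,400),interpolation=cv2.INTER_NEAREST))
E
```

```text
t 15.33 pos [ 505.3 -181.3  230.2] rpy [3.141e+00 2.000e-03 2.979e+00] F [ 0.3  0.7 -3. ] T [-0.    0.01 -0.  ] w 20.7
desk up/left/n 12.9 -408.2 118.9 q [ 0.82  0.59 -0.82  1.83  0.52  0.95  1.18]
shift [ 64.4 253.5   8.4] rotvec [-0.0802 -0.4271 -0.0434] | 261.7 0.437
```

View pics/both8.png

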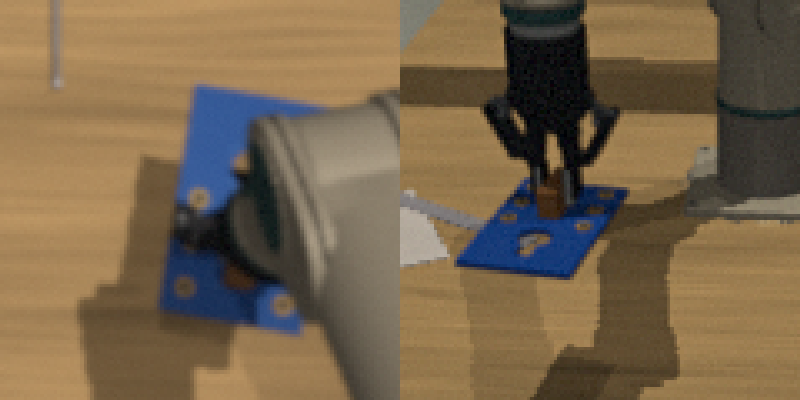

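Call:
step_arm --deltas '[[[0, 8, 31.7, 1, -0.01, -0.053, -0.0054], [0, 8, 31.7, 1, -0.01, -0.053, -0.0054], [0, 8, 31.7, 1, -0.01, -0.053, -0.0054], [0, 8, 31.7, 1, -0.01, -0.053, -0.0054], [0, 8, 31.7, 1, -0.01, -0.053, -0.0054], [0, 8, 31.7, 1, -0.01, -0.053, -0.0054], [0, 8, 31.7, 1, -0.01, -0.053, -0.0054], [0, 8, 31.7, 1, -0.01, -0.053, -0.0054], [0, 0, 0, 0, 0, 0, 0]]]'

```text
clock: 16.18
eef_pos: [566.5, 85.5, 234.5]
tool_rot: [3.134, 0.428, 2.953]
force: [0.1, 2.2, -2.1]
width: 20.8
```

```bash
python3 - <<'E'
from h import *
s=kn()
P,R=plate_tool(FOOT-65*UP+80*N,RD,0); to(P,R)
E
```

```text
t 16.18 pos [566.5  85.5 234.5] rpy [3.134 0.428 2.953] F [ 0.1  2.2 -2.1] T [0.34 0.75 0.13] w 20.8
desk up/left/n 19.2 -134.5 120.6 q [ 0.05  0.43 -0.5   2.11  1.03  0.49  0.12]
phi,tilt err [3.158 0.018] F desk [-1.2  2.2 -1.7] T desk [0.22 0.8  0.05]
shift [-29.8 143.7 -73.3] rotvec [-0.0087 -0.0068 -0.0212] | 164.1 0.024
```

Call:
step_arm --deltas '[[[0, -5, 24, -12.2, -0.002, -0.001, -0.004], [0, -5, 24, -12.2, -0.002, -0.001, -0.004], [0, -5, 24, -12.2, -0.002, -0.001, -0.004], [0, -5, 24, -12.2, -0.002, -0.002, -0.004], [0, -5, 24, -12.2, 0, -0.002, -0.005], [0, -4.8, 23.7, -12.3, 0, 0, 0], [0, 0, 0, 0, 0, 0, 0], [0, 0, 0, 0, 0, 0, 0]]]'

```text
clock: 16.85
eef_pos: [536.6, 216.0, 159.7]
tool_rot: [-3.132, 0.432, 2.922]
force: [0.3, -0.6, -2.4]
width: 21.0
```

```bash
python3 - <<'E'
from h import *
s=kn()
P,R=plate_tool(FOOT-65*UP+80*N,RD,0); to(P,R)
snap('9')
p=cv2.imread('pics/top9.png')[160:280,190:310];q=cv2.imread('pics/scene9.png')[130:230,340:440]
f=lambda a:cv2.resize(a,(400,400),interpolation=cv2.INTER_NEAREST)
cv2.imwrite('pics/both9.png',np.hstack([f(p),f(q)]))
E
```

```text
t 16.85 pos [536.6 216.  159.7] rpy [-3.132  0.432  2.922] F [ 0.3 -0.6 -2.4] T [ 0.13  0.74 -0.07] w 21.0
desk up/left/n -63.2 -12.9 76.6 q [-0.35  0.58 -0.4   2.11  1.27  0.58 -0.44]
phi,tilt err [3.13  0.016] F desk [-0.6 -0.5 -2.4] T desk [-0.05  0.75 -0.06]
shift [ 0.1 13.2  1.4] rotvec [ 0.0079 -0.0057  0.017 ] | 13.3 0.02
```

View pics/both9.png

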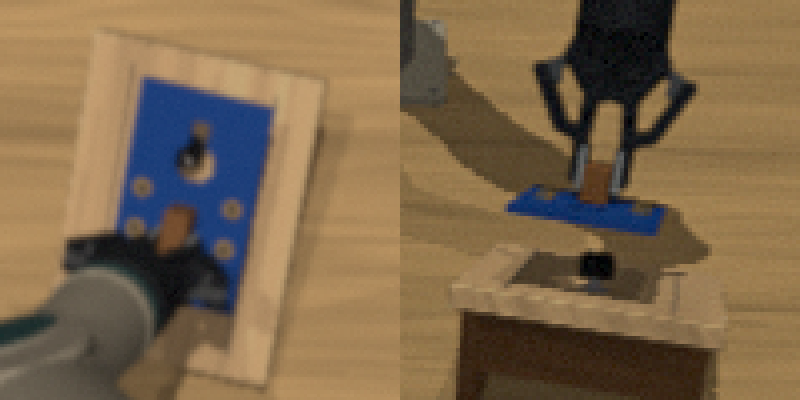

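Call:
step_arm --deltas '[[[0, 0, 4.4, 0.5, 0.003, -0.002, 0.006], [0, 0, 4.4, 0.5, 0.003, -0.002, 0.006], [0, 0.1, 4.4, 0.4, 0.002, -0.002, 0.005], [0, 0, 0, 0, 0, 0, 0], [0, 0, 0, 0, 0, 0, 0]]]'

```text
clock: 17.37
eef_pos: [539.0, 228.0, 164.1]
tool_rot: [3.138, 0.442, 2.929]
force: [0.6, -0.6, -3.1]
width: 20.8
```

```bash
python3 - <<'E'
from h import *
s=kn()
P,R=plate_tool(FOOT-65*UP+80*N,RD,0); to(P,R)
snap('10')
p=cv2.imread('pics/top10.png')[160:280,190:310];q=cv2.imread('pics/scene10.png')[130:230,340:440]
f=lambda a:cv2.resize(a,(400,400),interpolation=cv2.INTER_NEAREST)
cv2.imwrite('pics/both10.png',np.hstack([f(p),f(q)]))
E
```

```text
t 17.37 pos [539.  228.  164.1] rpy [3.138 0.442 2.929] F [ 0.6 -0.6 -3.1] T [ 0.18  0.72 -0.04] w 20.8
desk up/left/n -61.4 -0.7 80.7 q [-0.36  0.58 -0.4   2.1   1.28  0.58 -0.45]
phi,tilt err [3.137 0.006] F desk [-0.6 -0.4 -3.2] T desk [ 0.01  0.74 -0.05]
shift [-2.3  1.2 -3. ] rotvec [-0.0016  0.0063  0.0042] | 4.0 0.008
```

View pics/both10.png

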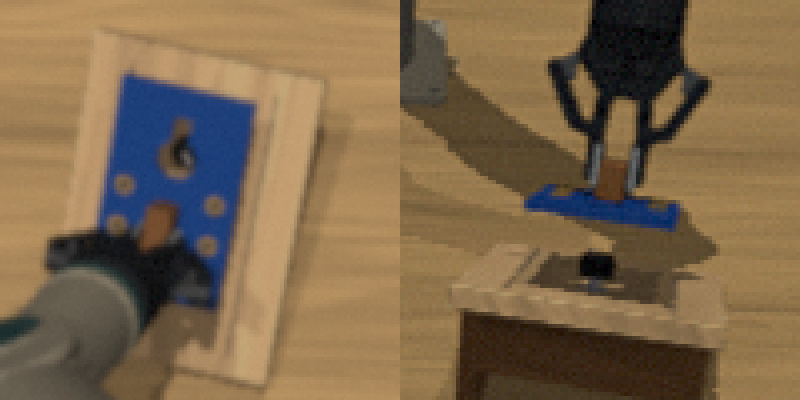

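Call:
step_arm --deltas '[[[0, 1.9, -0.2, -6.2, 0, 0.003, 0.002], [0, 1.9, -0.2, -6.2, -0.001, 0.003, 0.002], [0, 1.9, -0.2, -6.2, 0, 0, 0], [0, 1.9, -0.2, -6.2, 0, 0, 0], [0, 0, 0, 0, 0, 0, 0], [0, 0, 0, 0, 0, 0, 0]]]'

```text
clock: 17.97
eef_pos: [546.2, 226.8, 138.1]
tool_rot: [-3.14, 0.435, 2.935]
force: [0.1, 0.6, -2.9]
width: 21.1
```

```bash
python3 - <<'E'
from h import *
s=kn()
P,R=plate_tool(FOOT-65*UP+56*N,RD,0); to(P,R)
snap('11')
p=cv2.imread('pics/top11.png')[180:240,217:277];q=cv2.imread('pics/scene11.png')[155:215,360:420]
f=lambda a:cv2.resize(a,(400,400),interpolation=cv2.INTER_NEAREST)
# predicted big hole octagon rim at plate top & underside given tool pose, and knob top circle
R=Ro.from_euler('xyz',s['tool_rot']).as_matrix(); z=-R[:,2]; x=-R[:,0]; y=R[:,1]
G=s['eef_pos']+z*1; big=G+65*x-21*z
print('big rel foot',(big-FOOT)@UP,(big-FOOT)@LF,(big-FOOT)@N)
pim=f(p); th=np.linspace(0,2*np.pi,40)
def dr(C,ex,ey,r,col):
    qq=proj("top",[C+r*(np.cos(t)*ex+np.sin(t)*ey) for t in th]); cv2.polylines(pim,[((qq-[217,180]+.5)*400/60).astype(int)],True,col,1)
dr(big+6*z,x,y,16,(0,255,0)); dr(FOOT+28.5*N,UP,LF,10,(0,0,255)); dr(FOOT+25.5*N,UP,LF,13,(0,0,255))
cv2.imwrite('pics/both11.png',np.hstack([pim,f(q)]))
E
```

```text
t 17.97 pos [546.2 226.8 138.1] rpy [-3.14   0.435  2.935] F [ 0.1  0.6 -2.9] T [0.16 0.75 0.03] w 21.1
desk up/left/n -65.8 -0.3 54.0 q [-0.37  0.63 -0.38  2.1   1.36  0.55 -0.51]
phi,tilt err [3.142e+00 2.000e-03] F desk [-1.3  0.7 -2.7] T desk [0.02 0.76 0.02]
shift [0.4 0.3 1.3] rotvec [ 0.0007 -0.0014  0.0001] | 1.3 0.002
big rel foot -0.8476215481806582 -0.34380247131145825 33.91829222628469
```

View pics/both11.png

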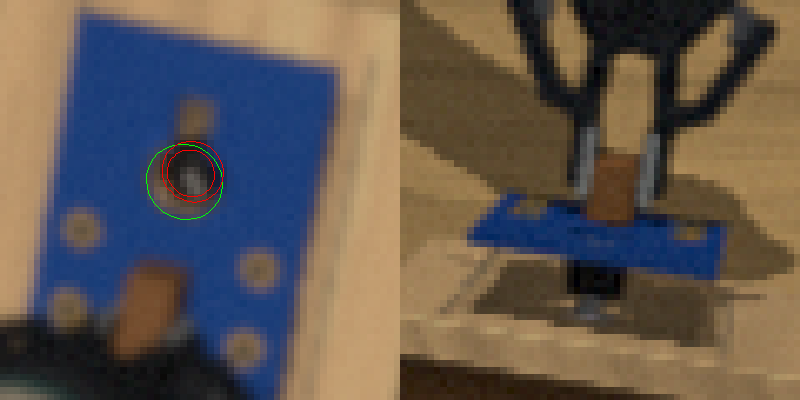

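```bash
python3 - <<'E'
from h import *
p,d=load('top','11'); c=p[198:217,237:254].astype(int)
print('B-R');
for r in range(c.shape[0]): print(198+r,' '.join('%4d'%(v[2]-v[0]) for v in c[r]))
print('sum/3')
for r in range(c.shape[0]): print(198+r,' '.join('%4d'%(v.sum()//3) for v in c[r]))
E
python3 - <<'E'
import cv2
a=cv2.imread('pics/top11.png')[190:225,230:265]
cv2.imwrite('pics/z11.png',cv2.resize(a,(560,560),interpolation=cv2.INTER_CUBIC))
E
```

```text
B-R
198   92   92   94   94   89   73   25  -23  -43  -43  -29    8   52   82   93   93   93
199   92   94   92   96   90   66   16  -27  -43  -39  -15   23   62   87   91   91   92
200   94   94   95   93   84   55   13  -20  -31  -23    6   45   76   90   94   94   91
201   93   94   90   74   58   36   11   -9  -12   -5   25   58   80   90   94   94   92
202   89   85   69   40   18    7    3   -5   -2    3   32   64   81   91   91   92   91
203   91   76   44    7   -9   -9   -1   -3    0    1   20   49   75   85   90   93   95
204   89   67   23  -15  -19  -10   -2   -4   -4   -3    6   29   58   81   89   92   90
205   84   53    6  -23  -23  -12   -3   -5   -9   -7    0   15   41   71   87   91   89
206   83   46   -5  -29  -28  -14   -4   -7   -9   -8   -5    4   35   67   83   93   90
207   84   45   -5  -35  -37  -26   -8   -8   -9  -10   -8    5   34   66   83   92   89
208   86   55    2  -33  -44  -35  -17   -9   -9  -11   -8    1   33   70   88   91   88
209   90   73   32  -16  -40  -39  -29  -22  -16  -12  -12   -6   27   69   89   95   94
210   94   88   63   14  -22
[... 1591 characters left out ...]
70   80   92   99   80   60   47   60   71   65   52   60   67   69   68   69
210   69   69   74   85   90   84   77   69   68   66   63   64   69   69   70   72   72
211   69   72   71   74   81   79   78   81   81   78   73   70   72   71   74   71   69
212   71   71   73   71   72   72   72   77   78   80   75   74   74   68   73   72   72
213   72   71   70   71   72   70   71   69   73   75   71   70   75   72   73   71   69
214   68   71   69   71   69   69   71   69   72   72   70   72   73   68   71   70   73
215   68   71   68   70   69   70   72   71   72   70   68   70   71   72   69   71   72
216   71   72   70   68   72   69   69   71   71   70   70   69   70   70   70   70   72
```

View pics/z11.png

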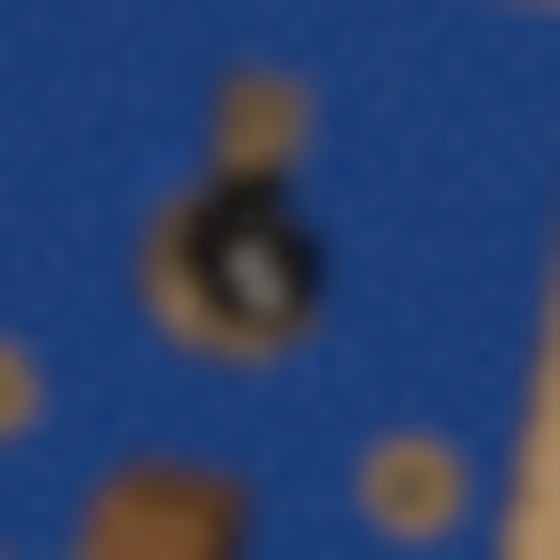

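```bash
python3 - <<'E'
from h import *
p,d=load('top','6'); c=p[196:214,238:256].astype(int)
for r in range(c.shape[0]): print(196+r,' '.join('%4d'%(v.sum()//3) for v in c[r]))
print(proj("top",[FOOT+11*N,FOOT+20*N,FOOT+29*N]))
p,d=load('scene','6'); c=p[186:208,380:398].astype(int)
for r in range(c.shape[0]): print(186+r,' '.join('%4d'%(v.sum()//3) for v in c[r]))
print(proj("scene",[FOOT,FOOT+11*N,FOOT+20*N,FOOT+29*N]))
th=np.linspace(0,2*np.pi,60)
cyl=[FOOT+N*h+13*(np.cos(t)*UP+np.sin(t)*LF) for h in (11,26) for t in th]+[FOOT+N*29+10*(np.cos(t)*UP+np.sin(t)*LF) for t in th]
for n_ in ("top","scene"):
    q=proj(n_,cyl); print(n_,q.min(0),q.max(0))
E
```

```text
196  146  144  143  143  143  141  142  144  149  153  154  155  155  151  144  145  151  154
197  146  143  144  145  143  141  142  144  150  153  153  153  156  150  148  148  153  155
198  145  143  144  145  145  141  142  144  148  149  151  153  152  150  146  150  153  156
199  144  144  146  144  143  137  132  130  132  131  135  142  148  147  147  149  153  157
200  144  143  145  144  137  123  105   95   88   93  106  121  134  139  145  152  154  157
201  144  146  146  139  125   99   70   51   47   51   64   89  114  133  144  151  156  157
202  143  145  142  126  100   69   41   34   31   31   32   56   88  117  141  152  156  156
203  145  144  136  109   72   40   31   32   32   31   26   33   63   99  131  149  157  156
204  145  145  131   95   49   24   31   38   36   30   21   27   49   85  126  147  155  157
205  145  145  133   89   45   30   49   65   53   34   25   20   45   88  125  145  153  156
206  144  143  130   94   52   35   65   90   79   47   23   28   52   92  128  148  154  156
207  144  148  135  102   64   38   59   85   86   60   31   36   
[... 2286 characters left out ...]
  130  126  129  128  128  127  129  126  121  112  110  117  119  121  120  122  127
204  133  133  127  128  126  128  124  128  127  129  125  126  123  121  121  120  119  124
205  145  141  131  126  125  129  125  129  129  123  122  122  118  122  120  119  123  125
206  124  117  116  118  129  137  141  142  135  131  119  124  118  124  121  124  123  124
207  121  119  116  116  118  125  121  122  120  116  120  122  126  133  129  126  121  123
[[387.36775089 201.76914296]
 [387.89331984 198.27418652]
 [388.32423448 195.40672767]
 [388.75595928 192.53212134]]
top [240.76478603 199.58484756] [251.20022579 209.84929171]
scene [383.66255064 191.915076  ] [392.86345662 199.13607888]
```

Call:
step_arm --deltas '[[[0, 0.7, -0.5, -1.8, 0, 0, 0], [0, 0.8, -0.2, -1.8, 0, 0, 0], [0, 0.8, -0.2, -1.8, 0, 0, 0], [0, 0.8, -0.2, -1.8, 0, 0, 0], [0, 0.8, -0.2, -1.8, 0, 0, 0], [0, 0, 0, 0, 0, 0, 0]]]'

```text
clock: 18.57
eef_pos: [550.4, 225.5, 129.6]
tool_rot: [-3.141, 0.436, 2.934]
force: [0.3, 1.0, -3.6]
width: 21.0
```

```bash
cat >> h.py <<'E'
def bigrel():
    s=kn(); R=Ro.from_euler('xyz',s['tool_rot']).as_matrix(); z=-R[:,2]; x=-R[:,0]
    b=s['eef_pos']+z*1+65*x-21*z-FOOT; print('big rel foot',np.round([b@UP,b@LF,b@N],2)); return s
E
python3 - <<'E'
from h import *
bigrel()
E
```

```text
t 18.57 pos [550.4 225.5 129.6] rpy [-3.141  0.436  2.934] F [ 0.3  1.  -3.6] T [0.17 0.82 0.01] w 21.0
desk up/left/n -65.4 -0.7 44.4 q [-0.37  0.65 -0.36  2.09  1.39  0.55 -0.54]
phi,tilt err [3.141e+00 1.000e-03] F desk [-1.5  1.  -3.3] T desk [-0.    0.84  0.01]
big rel foot [-0.46 -0.78 24.39]
```

Call:
step_arm --deltas '[[[0, 0.8, -0.2, -1.8, 0, 0, 0], [0, 0.8, -0.2, -1.8, 0, 0, 0], [0, 0.8, -0.2, -1.8, 0, 0, 0], [0, 0.8, -0.1, -1.8, 0, 0, 0], [0, 0.8, -0.1, -1.8, 0, 0, 0], [0, 0, 0, 0, 0, 0, 0]]]'

```text
clock: 19.07
eef_pos: [554.4, 224.8, 120.6]
tool_rot: [-3.141, 0.436, 2.934]
force: [-0.4, 0.5, -2.1]
width: 20.8
```

```bash
python3 - <<'E'
from h import *
bigrel()
snap('12')
p=cv2.imread('pics/top12.png')[180:240,217:277];q=cv2.imread('pics/scene12.png')[155:215,360:420]
f=lambda a:cv2.resize(a,(400,400),interpolation=cv2.INTER_CUBIC)
cv2.imwrite('pics/both12.png',np.hstack([f(p),f(q)]))
E
```

```text
t 19.07 pos [554.4 224.8 120.6] rpy [-3.141  0.436  2.934] F [-0.4  0.5 -2.1] T [0.12 0.83 0.06] w 20.8
desk up/left/n -65.6 -0.6 34.5 q [-0.37  0.67 -0.36  2.09  1.42  0.54 -0.56]
phi,tilt err [3.141e+00 1.000e-03] F desk [-1.4  0.4 -1.7] T desk [-0.02  0.83  0.07]
big rel foot [-0.63 -0.67 14.49]
```

View pics/both12.png

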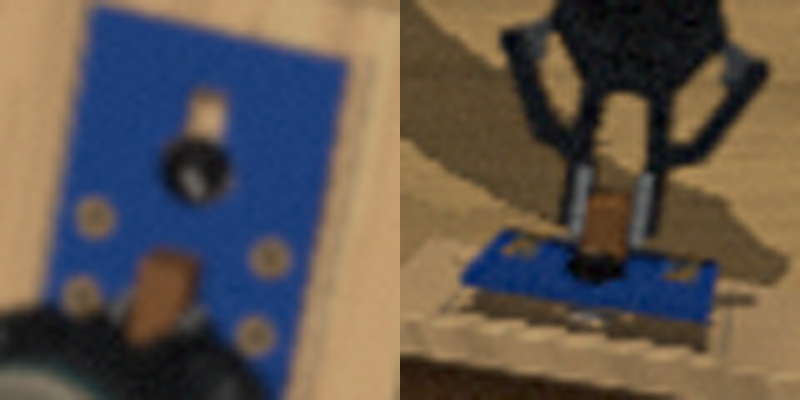

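Call:
step_arm --deltas '[[[0, 0.8, -0.2, -1.8, 0, 0, 0], [0, 0.8, -0.2, -1.8, 0, 0, 0], [0, 0.8, -0.2, -1.8, 0, 0, 0], [0, 0.8, -0.1, -1.8, 0, 0, 0], [0, 0.8, -0.1, -1.8, 0, 0, 0], [0, 0, 0, 0, 0, 0, 0]]]'

```text
clock: 19.67
eef_pos: [558.4, 224.0, 111.6]
tool_rot: [-3.141, 0.436, 2.934]
force: [0.4, -0.1, -3.2]
width: 20.8
```

```bash
python3 - <<'E'
from h import *
bigrel()
E
```

```text
t 19.67 pos [558.4 224.  111.6] rpy [-3.141  0.436  2.934] F [ 0.4 -0.1 -3.2] T [ 0.19  0.8  -0.02] w 20.8
desk up/left/n -65.7 -0.6 24.6 q [-0.37  0.69 -0.35  2.09  1.45  0.53 -0.59]
phi,tilt err [3.141e+00 1.000e-03] F desk [-1.  -0.  -3.1] T desk [ 0.01  0.82 -0.03]
big rel foot [-0.73 -0.66  4.6 ]
```

Now 1 mm rows until contact.

Call:
step_arm --deltas '[[[0, 0.4, -0.1, -0.9, 0, 0, 0], [0, 0.4, -0.1, -0.9, 0, 0, 0], [0, 0.4, -0.1, -0.9, 0, 0, 0], [0, 0, 0, 0, 0, 0, 0]]]'

```text
clock: 20.0
eef_pos: [559.6, 223.8, 109.2]
tool_rot: [3.142, 0.436, 2.934]
force: [0.7, 0.2, -2.4]
width: 20.4
```

```bash
python3 - <<'E'
from h import *
bigrel()
E
```

```text
t 20.0 pos [559.6 223.8 109.2] rpy [3.142 0.436 2.934] F [ 0.7  0.2 -2.4] T [ 0.09  0.74 -0.01] w 20.4
desk up/left/n -65.6 -0.5 22.0 q [-0.37  0.69 -0.34  2.09  1.46  0.53 -0.6 ]
phi,tilt err [3.141 0.   ] F desk [-0.5  0.4 -2.5] T desk [-0.06  0.74  0.02]
big rel foot [-0.6  -0.56  1.95]
```

Call:
step_arm --deltas '[[[0, 0.4, -0.1, -0.9, 0, 0, 0], [0, 0.4, -0.1, -0.9, 0, 0, 0], [0, 0, 0, 0, 0, 0, 0]]]'

```text
clock: 20.25
eef_pos: [560.2, 223.8, 108.1]
tool_rot: [3.141, 0.437, 2.935]
force: [-4.3, -1.0, 2.8]
width: 20.9
```

```bash
python3 - <<'E'
from h import *
bigrel()
E
```

```text
t 20.25 pos [560.2 223.8 108.1] rpy [3.141 0.437 2.935] F [-4.3 -1.   2.8] T [-0.03  0.84 -0.07] w 20.9
desk up/left/n -65.6 -0.4 20.7 q [-0.37  0.69 -0.34  2.09  1.47  0.53 -0.6 ]
phi,tilt err [3.142e+00 1.000e-03] F desk [-2.5 -1.8  4.2] T desk [-0.21  0.81  0.02]
big rel foot [-0.57 -0.4   0.74]
```

Call:
step_arm --deltas '[[[0, 0.3, -0.1, -0.7, 0, 0, 0], [0, 0, 0, 0, 0, 0, 0]]]'

```text
clock: 20.42
eef_pos: [560.2, 223.8, 108.0]
tool_rot: [3.141, 0.437, 2.935]
force: [-7.4, -1.1, 10.9]
width: 20.9
```

```bash
python3 - <<'E'
from h import *
bigrel()
snap('13',("scene",))
q=cv2.imread('pics/scene13.png')[160:220,355:415]
cv2.imwrite('pics/both13.png',cv2.resize(q,(600,600),interpolation=cv2.INTER_CUBIC))
E
```

```text
t 20.42 pos [560.2 223.8 108. ] rpy [3.141 0.437 2.935] F [-7.4 -1.1 10.9] T [-0.27  1.07 -0.26] w 20.9
desk up/left/n -65.6 -0.4 20.7 q [-0.37  0.69 -0.34  2.09  1.47  0.53 -0.61]
phi,tilt err [3.142e+00 1.000e-03] F desk [-1.8 -2.7 12.8] T desk [-0.55  0.99 -0.03]
big rel foot [-0.54 -0.39  0.76]
```

View pics/both13.png

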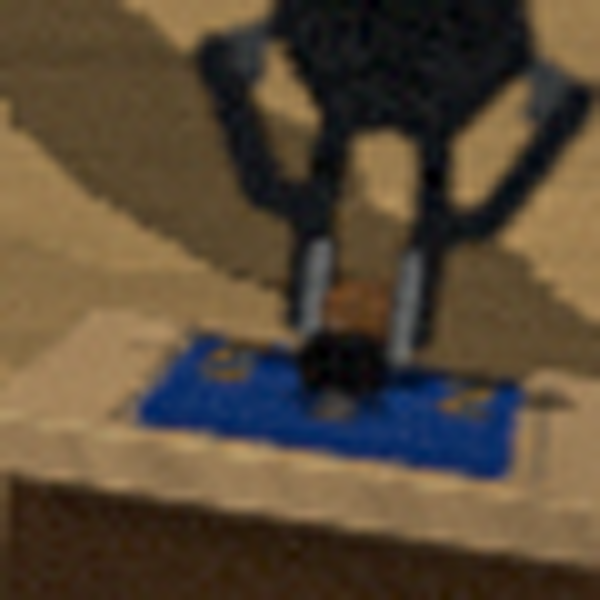

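Call:
step_arm --deltas '[[[0, -3.2, 0.7, -1, 0, 0, 0], [0, -3, 0.6, -1.4, 0, 0, 0], [0, -3, 0.6, -1.4, 0, 0, 0], [0, -3, 0.7, -1.5, 0, 0, 0], [0, -3, 0.6, -1.4, 0, 0, 0], [0, -3, 0.6, -1.4, 0, 0, 0], [0, -3, 0.7, -1.5, 0, 0, 0], [0, 0, 0, 0, 0, 0, 0]]]'

```text
clock: 21.13
eef_pos: [541.3, 228.8, 99.0]
tool_rot: [3.14, 0.441, 2.934]
force: [-0.2, -0.0, 8.3]
width: 20.8
```

```bash
python3 - <<'E'
from h import *
bigrel()
E
```

```text
t 21.13 pos [541.3 228.8  99. ] rpy [3.14  0.441 2.934] F [-0.2 -0.   8.3] T [-0.16  0.09 -0.07] w 20.8
desk up/left/n -87.1 0.6 20.7 q [-0.4   0.7  -0.34  2.13  1.55  0.54 -0.72]
phi,tilt err [3.141 0.005] F desk [ 3.3 -0.1  7.6] T desk [-0.19  0.06  0.01]
big rel foot [-21.99   0.54   1.  ]
```

Call:
step_arm --deltas '[[[0, -1.8, 0.2, -0.9, 0, -0.002, 0], [0, -1.8, 0.2, -0.9, 0, -0.002, 0], [0, -1.8, 0.3, -0.9, 0, 0, 0], [0, 0, 0, 0, 0, 0, 0]]]'

```text
clock: 21.47
eef_pos: [536.8, 229.6, 96.9]
tool_rot: [3.138, 0.446, 2.933]
force: [0.5, 0.8, 10.7]
width: 20.8
```

```bash
python3 - <<'E'
from h import *
bigrel()
E
```

```text
t 21.47 pos [536.8 229.6  96.9] rpy [3.138 0.446 2.933] F [ 0.5  0.8 10.7] T [-0.13 -0.21 -0.04] w 20.8
desk up/left/n -92.1 0.5 20.8 q [-0.41  0.7  -0.35  2.14  1.58  0.55 -0.77]
phi,tilt err [3.14  0.011] F desk [4.8 0.9 9.6] T desk [-0.1  -0.23 -0.  ]
big rel foot [-26.87   0.42   1.47]
```

Call:
step_arm --deltas '[[[0, -0.9, 0.1, -0.4, 0, 0.004, 0], [0, -0.9, 0.2, -0.4, 0, 0.004, 0], [0, -0.9, 0.2, -0.4, 0, 0.003, 0], [0, 0, 0, 0, 0, 0, 0]]]'

```text
clock: 21.8
eef_pos: [534.4, 230.0, 95.7]
tool_rot: [3.141, 0.436, 2.934]
force: [1.8, -0.4, 9.0]
width: 21.0
```

```bash
python3 - <<'E'
from h import *
bigrel()
E
```

```text
t 21.8 pos [534.4 230.   95.7] rpy [3.141 0.436 2.934] F [ 1.8 -0.4  9. ] T [-0.07 -0.61  0.04] w 21.0
desk up/left/n -94.8 0.3 20.7 q [-0.41  0.7  -0.35  2.14  1.56  0.54 -0.75]
phi,tilt err [3.141e+00 1.000e-03] F desk [5.4 0.  7.4] T desk [ 0.07 -0.61  0.02]
big rel foot [-29.78   0.29   0.67]
```

Keep going until the stop is felt.

Call:
step_arm --deltas '[[[0, -0.9, 0.2, -0.4, 0, 0, 0], [0, -0.9, 0.2, -0.4, 0, 0, 0], [0, 0, 0, 0, 0, 0, 0]]]'

```text
clock: 22.05
eef_pos: [533.4, 230.1, 95.2]
tool_rot: [3.141, 0.437, 2.933]
force: [3.6, -0.3, 9.4]
width: 21.1
```

```bash
python3 - <<'E'
from h import *
bigrel()
E
```

```text
t 22.05 pos [533.4 230.1  95.2] rpy [3.141 0.437 2.933] F [ 3.6 -0.3  9.4] T [-0.06 -0.91  0.02] w 21.1
desk up/left/n -95.9 0.3 20.7 q [-0.41  0.71 -0.35  2.14  1.57  0.55 -0.76]
phi,tilt err [3.14e+00 1.00e-03] F desk [7.2 0.4 7. ] T desk [ 0.12 -0.9  -0.03]
big rel foot [-30.88   0.19   0.75]
```

Call:
step_arm --deltas '[[[0, -0.9, 0.2, -0.4, 0, 0, 0], [0, -0.9, 0.2, -0.4, 0, 0, 0], [0, -0.4, 0.1, -0.2, 0, 0, 0], [0, 0, 0, 0, 0, 0, 0]]]'

```text
clock: 22.38
eef_pos: [533.3, 230.2, 95.2]
tool_rot: [3.141, 0.441, 2.932]
force: [7.3, -1.7, 10.5]
width: 21.1
```

```bash
python3 - <<'E'
from h import *
bigrel()
E
```

```text
t 22.38 pos [533.3 230.2  95.2] rpy [3.141 0.441 2.932] F [ 7.3 -1.7 10.5] T [-0.2  -1.61  0.12] w 21.1
desk up/left/n -96.0 0.3 20.7 q [-0.41  0.71 -0.35  2.15  1.57  0.55 -0.77]
phi,tilt err [3.139 0.005] F desk [11.2 -0.1  6.4] T desk [ 0.18 -1.62  0.05]
big rel foot [-30.94   0.13   1.03]
```

```bash
python3 - <<'E'
from h import *
snap('14')
p=cv2.imread('pics/top14.png')[165:285,190:310];q=cv2.imread('pics/scene14.png')[160:220,355:415]
f=lambda a:cv2.resize(a,(400,400),interpolation=cv2.INTER_CUBIC)
cv2.imwrite('pics/both14.png',np.hstack([f(p),f(q)]))
E
```

```text
(no output)
```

View pics/both14.png

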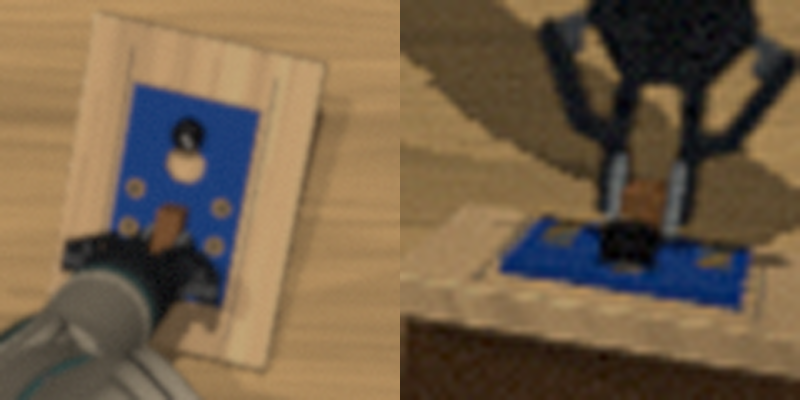

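Call:
step_arm --deltas '[[[0, 0.6, -0.1, 1, 0, 0, 0], [0.1, 0, 0, 0, 0, 0, 0], [0.3, 0, 0, 0, 0, 0, 0], [0.45, 0, 0, 0, 0, 0, 0], [0.6, 0, 0, 0, 0, 0, 0], [0.6, 0, 0, 0, 0, 0, 0], [0.6, 0, 0, 0, 0, 0, 0]]]'

```text
clock: 23.07
eef_pos: [527.5, 230.2, 92.3]
tool_rot: [-3.14, 0.429, 2.936]
force: [0.1, -0.2, 0.6]
width: 51.2
```

```bash
python3 - <<'E'
from h import *
bigrel()
E
```

```text
t 23.07 pos [527.5 230.2  92.3] rpy [-3.14   0.429  2.936] F [ 0.1 -0.2  0.6] T [0.06 0.39 0.04] w 51.2
desk up/left/n -102.4 -0.9 20.5 q [-0.41  0.71 -0.35  2.15  1.56  0.54 -0.76]
phi,tilt err [3.143 0.008] F desk [ 0.4 -0.2  0.4] T desk [-0.01  0.4   0.04]
big rel foot [-3.754e+01 -8.600e-01 -3.000e-02]
```

Call:
step_arm --deltas '[[[0.8, -2, 0.4, 4.5, 0, 0, 0], [1, -4.1, 0.9, 9, 0, 0, 0], [1, -8, 1.7, 18, 0, 0, 0], [1, -12, 2.6, 27, 0, 0, 0], [1, -12, 2.6, 27, 0, 0, 0], [1, -12, -20, 27, 0, 0, 0], [1, -20, -30, 10, 0, 0, 0], [1, -20, -30, 0, 0, 0, 0], [1, -10, -30, 0, 0, 0, 0], [1, 0, -30, 0, 0, 0, 0]]]'

```text
clock: 23.9
eef_pos: [425.1, 97.3, 215.4]
tool_rot: [-3.139, 0.429, 2.938]
force: [1.6, -0.4, 0.1]
width: 85.8
```

Call:
step_arm --deltas '[[[1, 0, -30, 0, 0, 0, 0], [1, 0, -30, 0, 0, 0, 0], [1, 0, -30, 0, 0, 0, 0], [1, 0, -30, 0, 0, 0, 0], [1, 0, -30, 0, 0, 0, 0], [1, 0, -20, 0, 0, 0, 0], [1, 0, 0, 0, 0, 0, 0]]]'

```text
clock: 24.48
eef_pos: [425.4, -15.5, 206.0]
tool_rot: [-3.121, 0.405, 2.938]
force: [0.0, -0.8, 0.4]
width: 85.3
```

```bash
python3 - <<'E'
from h import *
st(); snap('15')
p=cv2.imread('pics/top15.png')[165:285,190:310];q=cv2.imread('pics/scene15.png')[165:225,355:415]
f=lambda a:cv2.resize(a,(400,400),interpolation=cv2.INTER_CUBIC)
cv2.imwrite('pics/both15.png',np.hstack([f(p),f(q)]))
p,d=load('top','15'); hsv=cv2.cvtColor(p,cv2.COLOR_RGB2HSV)
b=cv2.inRange(hsv,(100,120,60),(130,255,255)); b[300:]=0
c=max(cv2.findContours(b,cv2.RETR_EXTERNAL,cv2.CHAIN_APPROX_NONE)[0],key=cv2.contourArea).reshape(-1,2)
S=onplane('top',c,FOOT+6*N,N)-FOOT; uv=np.c_[S@UP,S@LF].astype(np.float32); r=cv2.minAreaRect(uv); print(r, 'expected centre up -60, left 0')
E
```

```text
t 24.48 pos [425.4 -15.5 206. ] rpy [-3.121  0.405  2.938] F [ 0.  -0.8  0.4] T [0.12 0.4  0.  ] w 85.3
desk up/left/n -99.2 -262.3 144.4 q [ 0.57  0.39 -0.97  2.47  1.47  0.53 -0.29]
((-60.154380798339844, 0.3016471862792969), (175.13246154785156, 104.49710083007812), 0.19645223021507263) expected centre up -60, left 0
```

View pics/both15.png

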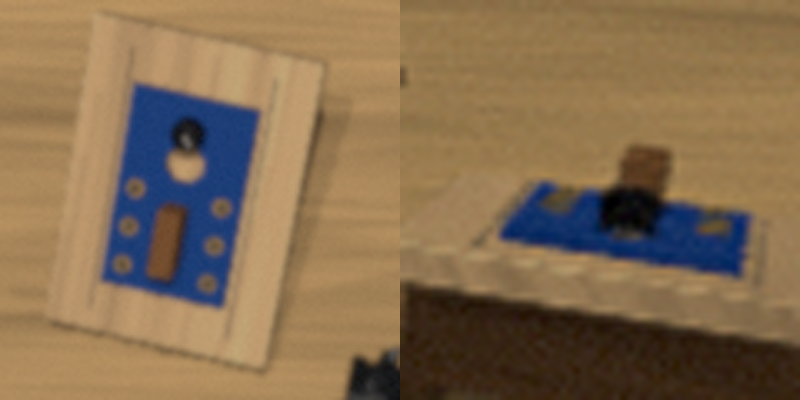

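View pics/top15.png

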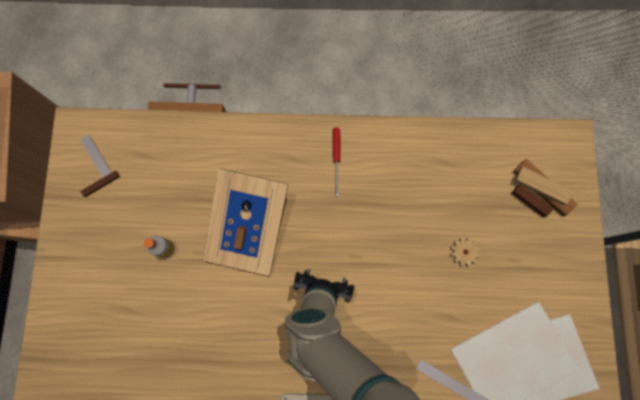

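Call:
step_arm --deltas '[[[1, 10, -10, 15, 0, 0, 0], [1, 10, -10, 15, 0, 0, 0], [1, 10, -10, 15, 0, 0, 0], [1, 0, 0, 0, 0, 0, 0]]]'

```text
clock: 24.92
eef_pos: [459.2, -40.8, 253.9]
tool_rot: [-3.119, 0.412, 2.948]
force: [1.3, -0.6, 0.7]
width: 85.4
```

```bash
python3 - <<'E'
from h import *
st(); snap('16')
for t in('15','16'):
  p,d=load('top',t); hsv=cv2.cvtColor(p,cv2.COLOR_RGB2HSV)
  b=cv2.inRange(hsv,(100,120,60),(130,255,255)); b[300:]=0
  c=max(cv2.findContours(b,cv2.RETR_EXTERNAL,cv2.CHAIN_APPROX_NONE)[0],key=cv2.contourArea).reshape(-1,2)
  S=onplane('top',c,FOOT+6*N,N)-FOOT; print(cv2.minAreaRect(np.c_[S@UP,S@LF].astype(np.float32)))
  # plate flatness from depth
  m=cv2.erode(b,np.ones((3,3))); m[:,:200]=0; m[:,300:]=0; ys,xs=np.nonzero((m>0)&(d>0)); P=pts('top',np.c_[xs,ys],d[ys,xs])-FOOT
  n=P@N; k=abs(n-np.median(n))<6; A=np.c_[P[k]@UP,P[k]@LF,np.ones(k.sum())]; print('height, slopes',np.linalg.lstsq(A,n[k],rcond=None)[0].round(4),np.median(n))
E
```

```text
t 24.92 pos [459.2 -40.8 253.9] rpy [-3.119  0.412  2.948] F [ 1.3 -0.6  0.7] T [ 0.09  0.37 -0.02] w 85.4
desk up/left/n -44.3 -280.1 171.7 q [ 0.73  0.31 -0.99  2.33  1.1   0.49  0.22]
((-60.154380798339844, 0.3016471862792969), (175.13246154785156, 104.49710083007812), 0.19645223021507263)
height, slopes [-7.0000e-04  4.9000e-03  6.6676e+00] 6.707432003258015
((-60.18128204345703, 0.32874298095703125), (175.1393585205078, 104.39889526367188), 0.15265309810638428)
height, slopes [-2.9000e-03 -1.0000e-04  6.3675e+00] 6.385803251678429
```

The plate lies flat (top face about 6.4 mm off the board), straight and home, and nothing is touching it. I am handing the job in.

```bash
python3 - <<'E'
from cell import ctrl
print(ctrl.finish_job())
E
```

```text
the job is handed in; nothing more can be done
None
```

The template is mounted on the desk, fully home under the knob, and the job is handed in after about 25 s of the 72 s allowed. No verdict is reported.

**What I did:**
- **Knob:** I turned it about 2.55 rad clockwise in one grip. I did not clearly feel the stop, but the knob rose about 7 mm and the shank showed afterwards.
- **Template:** I picked it up by the bar and pressed the round end of the keyhole over the knob until the plate touched the slope. I then slid it about 30 mm down-slope until it stopped moving and the push rose to about 11 N. Then I released it and backed away.

**Last checks:**
- **Position:** the template's centre measured 60.2 mm down-slope of the stud and 0.3 mm to the left, against 60 and 0 expected.
- **Straightness and flatness:** it is within 0.2° of the desk's line. The plate's top is about 6.4 mm off the board (it is 6 mm thick), with near-zero slope.
- **Bystanders:** by eye in the last picture I viewed, the glue bottle, gear and screwdriver were where they started. I did not measure them.

**What went wrong or disagreed:**
- **Wrist limit:** the first approach to the knob ran into a wrist joint limit, so I re-approached another way.
- **Elbow limit:** while retreating, the elbow joint came right up to its limit (2.47 rad), so I moved the arm off it before handing in.
- **Cameras:** they differed from the arm by 1–3 mm at the knob. I used the arm's contact measurements there.
- **Release:** on opening, the gripper sprang about 6 mm down-slope. The checks above were taken after that.

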